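# Hand over the welding bench: check the case catches, wheel to off, counter to zero

## Task

Leave the welding bench ready for the next shift. Going along the row of consumables cases from the robot's left to its right, give every lid a short upward tug by its grip bar, and wherever a lid swings up because its catch is not latched, let the lid down and press the catch's lip until it snaps shut. Also turn the process selector wheel until the sector with the cross is in the middle of the window, and turn the wire counter's reset knob back to its zero stop; do not tip the cases or shift the block, the folded box and the brush.

Things in the scene. Friction and masses are not known exactly. Their poses are not given: they have to be found in the camera images.
- case_a: dark steel consumables case, leftmost (largest y) in the row (None if absent): 90 deep (x) x 96 wide (y) x 59 mm high with lid, about 4 kg, loose on the bench, not to be lifted. Origin: centre of the underside, z up. The catch is on its front (its own -x side), the lid's hinge at the top of its +x side (45 mm behind the centre, 45 mm up)
- lid_a (a joint): lid, rad: 0 shut, grows as its front rises, falls shut by itself. Latched, it rises freely only to 0.055, then stops hard; unlatched, it swings right up. Black grip bar on it, 12 x 12 mm, 70 mm long along the case's y, 48 mm clear between its posts: centre at x -20, y 0, z 87 mm in the case's frame, 26 mm free below; pinch from above across the case's x
- catch_a (a joint): snap catch on the lid, rad: 0 latched, 0.2 unlatched (looks nearly the same); springs to one or the other. Its steel lip, 36 wide (y) x 24 mm deep (x), juts from the lid's front edge, top at x -62, y 0, z 59 mm in the case's frame (z 63 unlatched); with the lid shut, about 8 N straight down there snaps it to 0
- case_b: dark steel consumables case, second from the left in the row (None if absent): 90 deep (x) x 96 wide (y) x 59 mm high with lid, about 4 kg, loose on the bench, not to be lifted. Origin: centre of the underside, z up. The catch is on its front (its own -x side), the lid's hinge at the top of its +x side (45 mm behind the centre, 45 mm up)
- lid_b (a joint): lid, rad: 0 shut, grows as its front rises, falls shut by itself. Latched, it rises freely only to 0.055, then stops hard; unlatched, it swings right up. Black grip bar on it, 12 x 12 mm, 70 mm long along the case's y, 48 mm clear between its posts: centre at x -20, y 0, z 87 mm in the case's frame, 26 mm free below; pinch from above across the case's x
- catch_b (a joint): snap catch on the lid, rad: 0 latched, 0.2 unlatched (looks nearly the same); springs to one or the other. Its steel lip, 36 wide (y) x 24 mm deep (x), juts from the lid's front edge, top at x -62, y 0, z 59 mm in the case's frame (z 63 unlatched); with the lid shut, about 8 N straight down there snaps it to 0
- case_c: dark steel consumables case, third from the left in the row (None if absent): 90 deep (x) x 96 wide (y) x 59 mm high with lid, about 4 kg, loose on the bench, not to be lifted. Origin: centre of the underside, z up. The catch is on its front (its own -x side), the lid's hinge at the top of its +x side (45 mm behind the centre, 45 mm up)
- lid_c (a joint): lid, rad: 0 shut, grows as its front rises, falls shut by itself. Latched, it rises freely only to 0.055, then stops hard; unlatched, it swings right up. Black grip bar on it, 12 x 12 mm, 70 mm long along the case's y, 48 mm clear between its posts: centre at x -20, y 0, z 87 mm in the case's frame, 26 mm free below; pinch from above across the case's x
- catch_c (a joint): snap catch on the lid, rad: 0 latched, 0.2 unlatched (looks nearly the same); springs to one or the other. Its steel lip, 36 wide (y) x 24 mm deep (x), juts from the lid's front edge, top at x -62, y 0, z 59 mm in the case's frame (z 63 unlatched); with the lid shut, about 8 N straight down there snaps it to 0
- case_d: dark steel consumables case, rightmost (smallest y) in the row (None if absent): 90 deep (x) x 96 wide (y) x 59 mm high with lid, about 4 kg, loose on the bench, not to be lifted. Origin: centre of the underside, z up. The catch is on its front (its own -x side), the lid's hinge at the top of its +x side (45 mm behind the centre, 45 mm up)
- lid_d (a joint): lid, rad: 0 shut, grows as its front rises, falls shut by itself. Latched, it rises freely only to 0.055, then stops hard; unlatched, it swings right up. Black grip bar on it, 12 x 12 mm, 70 mm long along the case's y, 48 mm clear between its posts: centre at x -20, y 0, z 87 mm in the case's frame, 26 mm free below; pinch from above across the case's x
- catch_d (a joint): snap catch on the lid, rad: 0 latched, 0.2 unlatched (looks nearly the same); springs to one or the other. Its steel lip, 36 wide (y) x 24 mm deep (x), juts from the lid's front edge, top at x -62, y 0, z 59 mm in the case's frame (z 63 unlatched); with the lid shut, about 8 N straight down there snaps it to 0
- counter_box: grey wire counter 100 x 100 x 50 mm, fixed to the bench; origin: centre of the underside; a broad white zero tick on its top at its own -x side
- counter_grip (a point): on the axis of the counter's black reset knob, 87 mm above the bench. The knob has a bar 46 mm long, 14 mm thick, 32 mm tall (top 94 mm above the bench) to pinch across its thickness; this point's x axis runs along the bar and turns with it; the white pointer line is on its -x end
- counter (a joint): reset knob, rad: 0 at the hard zero stop (pointer at the zero tick), grows as the knob turns clockwise seen from above (up to 4.7); turn it anticlockwise to reset. Stays where it is left (0.04 N m of friction)
- selector_box: grey process selector 110 x 110 x 58 mm, fixed to the bench, aluminium cover plate with one window; origin: centre of the underside; the window is at its own -x side
- selector_grip (a point): on the axis of the selector wheel, 86 mm above the bench, in the black grip bar 46 mm long, 14 mm thick, from 67 to 97 mm above the bench, to pinch across its thickness; this point's x axis runs along the bar and turns with it; the cross is on its -x side
- selector (a joint): selector wheel, rad: grows anticlockwise seen from above, 0 when the cross is in the middle of the window; turns endlessly both ways, stays where it is left (0.04 N m of friction)
- cross (a point): centre of the white cross (19 mm bars) painted on one of the wheel's six sectors, 36 mm from the axis; the other sectors have a small dot. Only what is under the window can be seen
- window (a point): centre of the window in the cover plate, 36 mm from the wheel's axis towards the box's -x side, 28 mm (x) by 38 mm (y); the wheel's face is 5 mm below
- steel_block: bystander: steel block 70 x 45 x 50 mm, origin at the centre of its underside
- folded_box: bystander: half-made folded sheet box 100 x 80 x 53 mm, origin at the centre of its underside
- brush: bystander: hand brush 200 mm long lying on the bench, origin at mid-length

How it is judged:
On the way, in this order (a step that is already met when the one before it is completed fails the run):
1. the lid of case_a (leftmost (largest y)) has been tugged up until its catch holds it or it swings open (value of joint lid_a above 0.03 rad), for 0.1 s.
2. the lid of case_b (second from the left) has been tugged up until its catch holds it or it swings open (value of joint lid_b above 0.03 rad), for 0.1 s.
3. the lid of case_c (third from the left) has been tugged up until its catch holds it or it swings open (value of joint lid_c above 0.03 rad), for 0.1 s.
4. the lid of case_d (rightmost (smallest y)) has been tugged up until its catch holds it or it swings open (value of joint lid_d above 0.03 rad), for 0.1 s.
At the end, for the whole second after the job is handed in: every case present has its lid shut (under 0.015 rad) and its catch latched (under 0.05 rad), the counter's knob is within 0.10 rad of its zero stop, and the cross is within 9 mm of the window's centre (value of joint each of lid_a, lid_b, lid_c, lid_d below 0.015 rad and value of joint each of catch_a, catch_b, catch_c, catch_d below 0.05 rad and value of joint counter below 0.1 rad and horizontal distance between cross and window below 0.009 m); the robot touches nothing.
It fails at once if a case tipped by more than 0.25 rad (angle between any of case_a, case_b, case_c, case_d's own z axis and vertical above 0.25 rad).
It fails at once if steel_block shifted by more than 30 mm (distance of steel_block from where it was at the start of the episode above 0.03 m).
It fails at once if folded_box shifted by more than 30 mm (distance of folded_box from where it was at the start of the episode above 0.03 m).
It fails at once if brush shifted by more than 30 mm (distance of brush from where it was at the start of the episode above 0.03 m).
Of case_a, case_b, case_c, case_d only 3 to 4 are there at a start; the rules pass over those that are not, and their reading is None.
At some moment in a run one of case_a, case_d may be knocked a few centimetres aside while the robot is not near it.
Once in a run the grip may slacken for a moment while it holds something.
It also fails if it takes over 210 s, if anything falls off the work surface, if the arm or the gripper's body presses on something with over 40 N, if the wrist force passes 120 N, or if a joint passes its speed limit or range.

## Robot

A 6-joint arm with a two-finger parallel gripper is mounted at the origin on the work surface. World frame = base frame: x ahead of the robot, y to its left, z up, the work surface at z = 0. Lengths are in m, angles in rad, forces in N, time in s.
With the tool pointing down it reaches from about 0.325 to 1 m from the base axis. Payload 5.1 kg.
Tool frame: the origin (TCP) lies at the very end of the fingers, on their centre line; the grasp point (between the pads) lies 19 mm behind it (tcp_to_grasp is the distance from the TCP to the grasp point, in m); x points along the fingers, y is the direction in which the jaws open and shut, and the axes are right-handed (so a half turn about x gives the same grasp; the last joint's range is limited). The gripper opens to 85 mm and grips with 20 to 120 N. Pads are 22 mm wide; open, the fingers measure 114 mm over their backs; the gripper's body (76 mm by 85 mm) begins 54 mm behind the grasp point. The pads swing forward as they close: fully open they stand 13 mm farther back than shut.
Start: joints at [1.115, 0.124, 1.65, -0, 1.367, -0.083], TCP at [0.237, 0.605, 0.2] pointing down, gripper open.
Joint ranges: [-2.61, 2.61], [-1.02, 2.33], [0.03, 2.71], [-1.35, 4.49], [0.32, 2.68], [-2.91, 2.91]. Speed limits (rad/s): [2.57, 2.57, 3.14, 3.14, 3.14, 3.14].

## Interface

Orientations are given as a unit quaternion [x, y, z, w].
In Python, from plant import observe, grab_frame, sign_off, tcp_to_grasp gives the robot as it stands.
- The arm moves only by the tool step_arm, never from a script. Its argument "targets" is a list of rows, each a list of 3 entries, a list of its own where there are three numbers: the shift along the tool's x, y, z in m, then the turn about the tool's x in degrees, then the opening, from -1 (shut) to 1 (fully open). In form: [[[dx, dy, dz], turn, gripper], ...]. A call has 1 to 20 rows; each row is the pose to reach, as a shift and turn from the pose commanded when the call began, along the tool's axes at that moment; what a row does not reach only later rows make up. A row lasts 1/10 s, in which the tool goes at most 50 mm and 8.59 degrees, less where a joint would pass 70% of its speed; a pose out of reach is approached as far as the arm can. A call with a gripper value outside its range is refused whole. The fingers move at their own pace and stop on an object; "squeeze" is the grip in N (left out, the last holds). Time passes only in rows, so rows that repeat a pose let the fingers close. It gives the time, the measured TCP pose, the force and the opening at its end, in the units of the state.
- observe(): the state, without advancing time (a new reading comes with each control period).
- grab_frame(name): name is "scene" or "top" or "wrist"; returns a dict with "frame" (420x560x3 uint8, red, green, blue), "K" (3x3 intrinsics, pixels), "rvec" (rotation vector, rad) and "tvec" (3), from world to camera coordinates, as OpenCV has them; the wrist camera has in their place "hand_eye" (4x4, takes a point from camera to tool coordinates, whose origin is the TCP and whose axes are the tool frame's). Camera axes: x right, y down, z forward; pixel columns grow to the right and rows downward; lengths in m; the calibration is good to about 2 mm. The wrist camera is an equidistant fisheye: a pixel r from the principal point sees the ray r / f radians off the axis. A picture is of the moment at which its call begins: read the wrist's pose just before it. There is no depth.
- sign_off(): hands the job in, once; it reports no verdict.
The state is a dict: "clock": time; "joints": joint angles; "joint_velocities": joint speeds; "joint_torque": joint torques, N m; "tcp_pos": TCP position; "tool_rot": TCP orientation; "wrist_force": force on the tool from outside, world axes, zero at the start; "ft_torque": the same for the moment, N m; "gripper_width": finger opening in m.
Only numpy, scipy, OpenCV 4.12 (cv2) and the standard library are available. Lean on these libraries where they do the work, as an engineer would, in place of code of your own. Each camera call takes 0.05 s, during which the arm holds its last target. There are 200 camera calls.

## Working session

There is one attempt and no reset: what is moved stays moved. The work goes in short steps, Python scripts to look and compute and a tool call to move; the robot and the scene stay as the last step left them, time stands still between calls to the robot, and variables do not carry over. Pictures are saved under pics/ and viewed, about 12 in all and at most 16, crops included, and the job is handed in when it is done.

Besides the shell and the picture viewer there is one more tool, called after "Emit:" by a JSON object that holds its "api" and its "payload". step_arm: Moves the arm, as the interface text tells. Its arguments: {"type":"object","properties":{"targets":{"type":"array","items":{"type":"array"}},"squeeze":{"type":"number"}},"required":["targets"]}

```bash
mkdir -p pics; ls
cat > h.py <<'E'
import numpy as np, cv2
from plant import observe, grab_frame, sign_off, tcp_to_grasp
from scipy.spatial.transform import Rotation as R
def save(f,n): cv2.imwrite(f'pics/{n}.png',cv2.cvtColor(f,cv2.COLOR_RGB2BGR))
def ray2z(c,px,z):
    K=c['K'];Rm=cv2.Rodrigues(np.array(c['rvec'],float))[0];t=np.array(c['tvec']).ravel()
    o=-Rm.T@t;d=Rm.T@np.linalg.inv(K)@np.array([px[0],px[1],1.]);return o+d*(z-o[2])/d[2]
def proj(c,P): return cv2.projectPoints(np.array(P,float).reshape(-1,1,3),np.array(c['rvec'],float),np.array(c['tvec'],float),c['K'],None)[0].reshape(-1,2)
E
python3 - <<'E'
from h import *
import pickle
s=observe();print({k:np.round(v,3) for k,v in s.items()},tcp_to_grasp)
a=grab_frame('top');b=grab_frame('scene');pickle.dump((a,b),open('f0.pkl','wb'))
for n,c in(('top',a),('scene',b)):
    save(cv2.resize(c['frame'],(800,600),interpolation=cv2.INTER_CUBIC),n+'0')
    print(n,c['K'],-cv2.Rodrigues(np.array(c['rvec'],float))[0].T@np.array(c['tvec']).ravel())
E
```

```text
pics
{'clock': np.float64(0.0), 'joints': array([ 1.115,  0.125,  1.652,  0.   ,  1.368, -0.083]), 'joint_velocities': array([ 0.   , -0.003,  0.001, -0.   , -0.   ,  0.002]), 'joint_torque': array([-1.0000e-03, -4.2364e+01, -3.6545e+01, -0.0000e+00,  7.0000e-03,
       -0.0000e+00]), 'tcp_pos': array([0.236, 0.605, 0.198]), 'tool_rot': array([ 0.13 ,  0.695, -0.132,  0.695]), 'wrist_force': array([0.314, 0.72 , 0.095]), 'ft_torque': array([ 0.005,  0.027, -0.058]), 'gripper_width': np.float64(0.086)} 0.0187
top [[475.50694787   0.         281.63038768]
 [  0.         475.50694787 213.81746888]
 [  0.           0.           1.        ]] [ 0.30453619 -0.01179613  1.51862254]
scene [[400.49617343   0.         278.20330428]
 [  0.         400.49617343 207.98803557]
 [  0.           0.           1.        ]] [1.23274646 0.19109478 0.84058237]
```

View pics/top0.png

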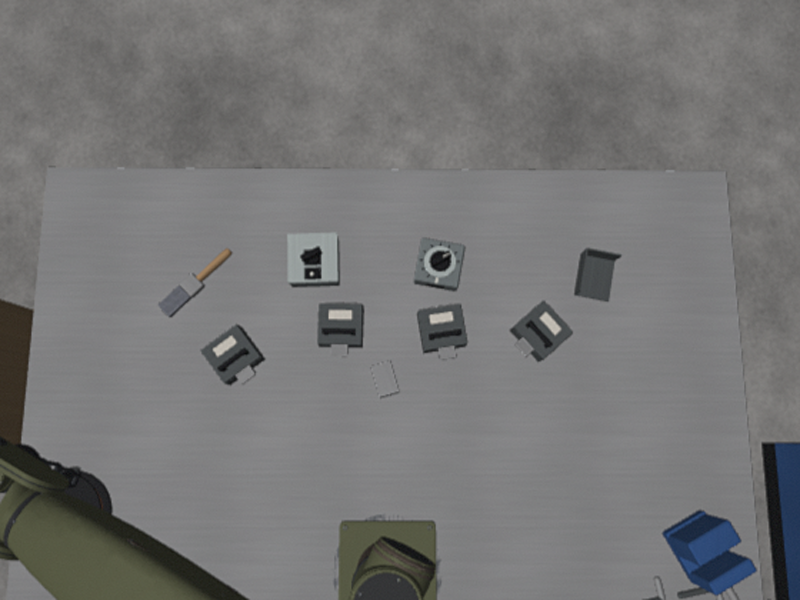

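View pics/scene0.png

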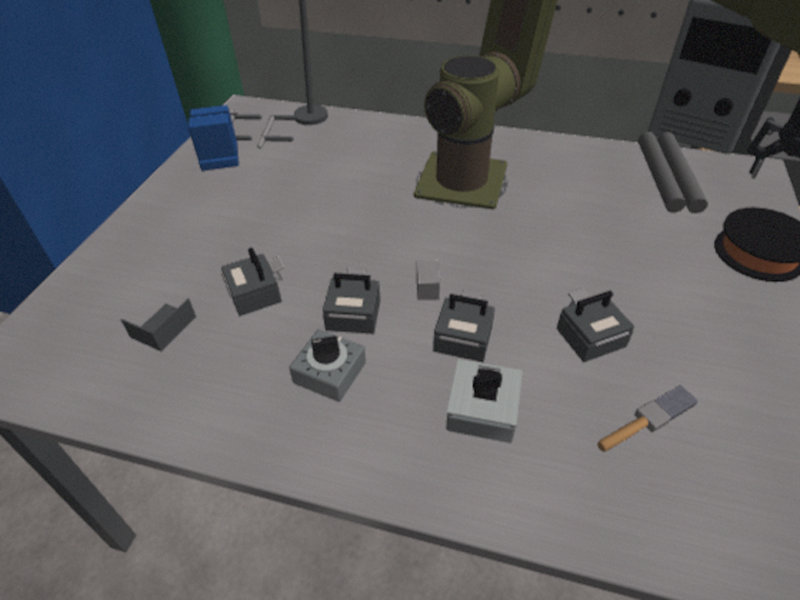

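The row has four cases, seen in the top view at 800-scale pixels (233,354), (340,325), (442,328) and (541,331). The selector is at (313,259), the counter at (440,263) and the block at (385,379). I'll zoom in on the row.

Run:
```python
from h import *
import pickle
a,b=pickle.load(open('f0.pkl','rb'))
f=a['frame']
l=cv2.resize(f[155:275,135:275],None,fx=5,fy=5,interpolation=cv2.INTER_CUBIC)
r=cv2.resize(f[155:275,275:415],None,fx=5,fy=5,interpolation=cv2.INTER_CUBIC)
for im in(l,r):
    im[:]=np.clip(im.astype(float)*1.7,0,255)
save(l,'l');save(r,'r')
```

```text
(no output)
```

View pics/l.png

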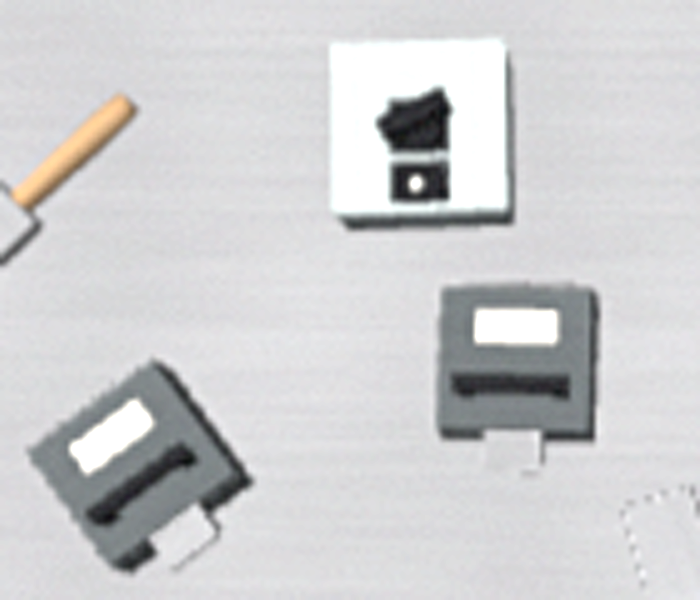

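View pics/r.png

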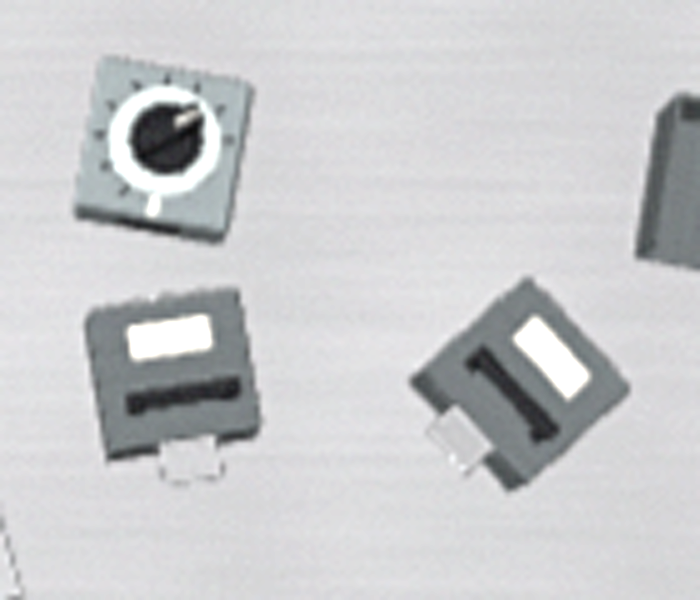

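Run:
```python
from h import *
import pickle
a,b=pickle.load(open('f0.pkl','rb'))
def P(u,v,off,z): return ray2z(a,((u+.5)/5-.5+off,(v+.5)/5-.5+155),z)
for n,off,e in(('A',135,((92,512),(192,452))),('B',135,((452,386),(570,384))),('C',275,((128,405),(240,385))),('D',275,((476,353),(550,436)))):
    p,q=[P(*k,off,.093) for k in e]; d=p-q   # along case +y
    yaw=np.arctan2(-d[0],d[1]); m=(p+q)/2; Rz=R.from_euler('z',yaw).as_matrix()
    c=m-Rz@[-.02,0,0]; l=c+Rz@[-.062,0,0]
    print(n,'bar',m.round(4),'len',np.linalg.norm(d).round(4),'yaw',np.degrees(yaw).round(1),'case',c.round(4)[:2],'lip',l.round(4)[:2],'r lip',np.hypot(*l[:2]).round(3))
print('sel',np.mean([P(*k,135,.058) for k in((332,40),(507,40),(510,212),(335,212))],0), 'win',P(420,182,135,.055),'front edge dir',P(335,212,135,.058)-P(510,212,135,.058))
print('cnt',np.mean([P(*k,275,.05) for k in((102,56),(252,82),(225,240),(76,210))],0),'tick',P(153,203,275,.05),'ptr',P(195,113,275,.094),'edge',P(76,210,275,.05)-P(225,240,275,.05))
```

```text
A bar [0.4417 0.3232 0.093 ] len 0.0684 yaw 31.8 case [0.4587 0.3338] lip [0.406  0.3011] r lip 0.505
B bar [0.5008 0.1037 0.093 ] len 0.0712 yaw 1.1 case [0.5208 0.1041] lip [0.4588 0.1029] r lip 0.47
C bar [ 0.4952 -0.1218  0.093 ] len 0.0691 yaw 10.3 case [ 0.5149 -0.1183] lip [ 0.4539 -0.1294] r lip 0.472
D bar [ 0.4961 -0.3214  0.093 ] len 0.0666 yaw -49.5 case [ 0.509  -0.3366] lip [ 0.4688 -0.2895] r lip 0.551
sel [0.67056915 0.16596249 0.058     ] win [0.63472348 0.1661248  0.055     ] front edge dir [-0.00037725  0.10945779  0.        ]
cnt [ 0.65992966 -0.11393547  0.05      ] tick [ 0.62325172 -0.10678536  0.05      ] ptr [ 0.67061429 -0.13035678  0.094     ] edge [0.01900833 0.09394599 0.        ]
```

```bash
cat >> h.py <<'E'
def go(x,y,z,jaw=None):
    """shift/turn for step_arm; jaw = world angle (deg) of the jaw axis, mod 180"""
    s=observe();Rt=R.from_quat(s['tool_rot']);M=Rt.as_matrix()
    d=M.T@(np.array([x,y,z])-s['tcp_pos']);ya=np.degrees(np.arctan2(M[1,1],M[0,1]));t=None
    if jaw is not None:
        t=-((jaw-ya+90)%180-90)
    print('shift mm',(d*1000).round(1),'turn',None if t is None else round(t,1),'| jaw',round(ya,1),'tcp',s['tcp_pos'].round(4),'F',np.round(s['wrist_force'],1),'w',round(float(s['gripper_width']),4),'t',round(float(s['clock']),1),'j6',round(float(s['joints'][5]),2),'down',M[:,0].round(3),'rows pos',np.ceil(np.linalg.norm(d)/.05))
def case(bx,by,yaw,h=0.):
    y=np.radians(yaw);return bx,by
E
python3 -c "
from h import *
go(.4417,.3232,.2,31.8)"
```

```text
shift mm [  -1.3 -187.5  293.7] turn 36.8 | jaw 68.6 tcp [0.2365 0.6048 0.1984] F [1.3 0.2 0. ] w 0.086 t 0.1 j6 -0.08 down [-0.001 -0.002 -1.   ] rows pos 7.0
```

Emit:
{"api": "step_arm", "payload": {"targets": [[[0,-0.1875,0.2937],36.8,1],[[0,-0.1875,0.2937],36.8,1],[[0,-0.1875,0.2937],36.8,1],[[0,-0.1875,0.2937],36.8,1],[[0,-0.1875,0.2937],36.8,1],[[0,-0.1875,0.2937],36.8,0],[[0,-0.1875,0.2937],36.8,0],[[0,-0.1875,0.2937],36.8,0],[[0,-0.1875,0.2937],36.8,0],[[0,-0.1875,0.2937],36.8,0],[[0,-0.1875,0.2937],36.8,0],[[0,-0.1875,0.2937],36.8,0]], "squeeze": 25}}

```text
clock: 1.3
tcp_pos: [0.4412, 0.3248, 0.1994]
tool_rot: [0.343, 0.618, -0.343, 0.618]
wrist_force: [0.5, 0.6, -0.3]
gripper_width: 0.0424
```

```bash
cat >> h.py <<'E'
def wproj(w,s,P):
    """world points -> wrist pixels (equidistant)"""
    T=np.eye(4);T[:3,:3]=R.from_quat(s['tool_rot']).as_matrix();T[:3,3]=s['tcp_pos'];T=T@w['hand_eye']
    p=(np.atleast_2d(P)-T[:3,3])@T[:3,:3];r=np.hypot(p[:,0],p[:,1]);th=np.arctan2(r,p[:,2]);K=w['K']
    return np.c_[K[0,2]+K[0,0]*th*p[:,0]/r,K[1,2]+K[1,1]*th*p[:,1]/r]
def w2z(w,s,px,z):
    T=np.eye(4);T[:3,:3]=R.from_quat(s['tool_rot']).as_matrix();T[:3,3]=s['tcp_pos'];T=T@w['hand_eye'];K=w['K']
    a=np.array([(px[0]-K[0,2])/K[0,0],(px[1]-K[1,2])/K[1,1]]);th=np.linalg.norm(a)
    d=T[:3,:3]@np.r_[a/th*np.sin(th),np.cos(th)];return T[:3,3]+d*(z-T[2,3])/d[2]
def bar(x,y,yaw):
    """overlay points: bar top corners, lip corners"""
    Rz=R.from_euler('z',yaw,degrees=True).as_matrix();c=np.array([x,y,0])-Rz@[-.02,0,0]
    return c+np.array([[-.026,-.035,.093],[-.026,.035,.093],[-.014,.035,.093],[-.014,-.035,.093],[-.074,-.018,.062],[-.074,.018,.062],[-.05,.018,.062],[-.05,-.018,.062]])@Rz.T
def wpic(name,pts=None):
    s=observe();w=grab_frame('wrist');f=w['frame'].copy()
    import pickle;pickle.dump((s,w),open(name+'.pkl','wb'))
    f=np.clip(f.astype(float)*1.6,0,255).astype(np.uint8)
    if pts is not None:
        for p in wproj(w,s,pts): cv2.circle(f,tuple(int(round(v)) for v in p),2,(255,0,0),1)
    save(cv2.resize(f,(800,600),interpolation=cv2.INTER_CUBIC),name)
    return s,w
E
python3 -c "
from h import *
s,w=wpic('wa',bar(.4417,.3232,31.8))
print(w['K'][0],w['hand_eye'].round(3))
go(.4417,.3232,.068,31.8)"
```

```text
[325.1922621   0.        275.9896992] [[-0.001 -0.278  0.961 -0.174]
 [ 1.     0.     0.001  0.   ]
 [-0.     0.961  0.278 -0.071]
 [ 0.     0.     0.     1.   ]]
shift mm [131.4  -0.4   1.5] turn 0.2 | jaw 32.0 tcp [0.4413 0.3247 0.1994] F [-0.4 -0.  -0.7] w 0.0432 t 1.4 j6 -0.02 down [-0. -0. -1.] rows pos 3.0
```

View pics/wa.png

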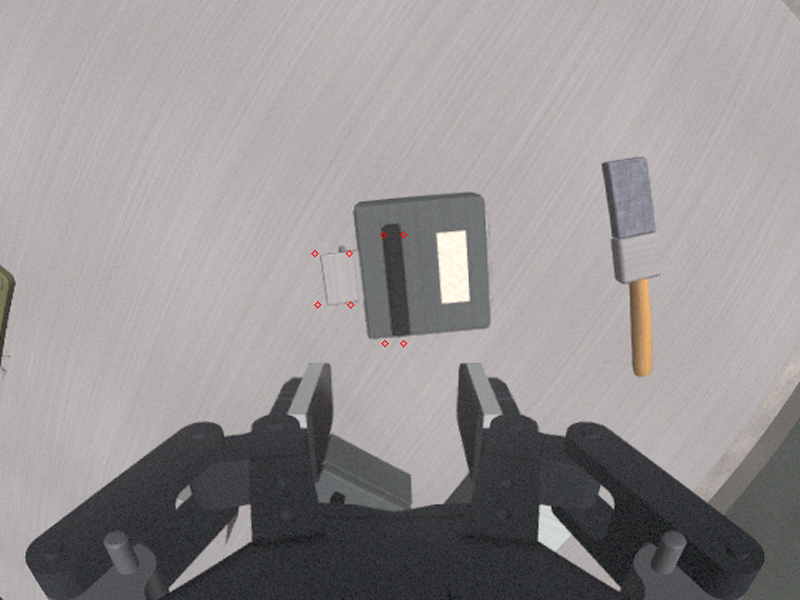

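The bar of case A runs from (392,225) to (400,335). My prediction was (394,234) to (394,343), so I'll refine it.

```bash
cat >> h.py <<'E'
def barfix(pk,p,q,k=.7,z=.093):
    """p,q: bar end pixels, p at the case's +y end -> bar xy, yaw, lip"""
    import pickle;s,w=pickle.load(open(pk+'.pkl','rb'))
    P,Q=[w2z(w,s,(u[0]*k,u[1]*k),z) for u in(p,q)];d=P-Q;m=(P+Q)/2
    yaw=np.degrees(np.arctan2(-d[0],d[1]));l=m+R.from_euler('z',yaw,degrees=True).apply([-.042,0,0])
    print('bar',m.round(4)[:2],'len',np.linalg.norm(d).round(4),'yaw',yaw.round(1),'lip',l.round(4)[:2]);return m[0],m[1],yaw
E
python3 -c "
from h import *
x,y,t=barfix('wa',(391.5,225),(400.5,335))
import pickle;s,w=pickle.load(open('wa.pkl','rb'))
print([w2z(w,s,(u*.7,v*.7),.062).round(4) for u,v in((321,254),(328,304))])
go(x,y,.068,t)"
```

```text
bar [0.4404 0.3289] len 0.0707 yaw 36.6 lip [0.4067 0.3038]
[array([0.3904, 0.312 , 0.062 ]), array([0.4124, 0.2836, 0.062 ])]
shift mm [131.4   1.5  -4. ] turn -4.6 | jaw 32.0 tcp [0.4413 0.3247 0.1994] F [-0.4 -0.  -0.7] w 0.0432 t 1.4 j6 -0.02 down [-0. -0. -1.] rows pos 3.0
```

Emit:
{"api": "step_arm", "payload": {"targets": [[[0.02,0.0015,-0.004],-4.6,0],[[0.05,0.0015,-0.004],-4.6,0],[[0.08,0.0015,-0.004],-4.6,0],[[0.105,0.0015,-0.004],-4.6,0],[[0.12,0.0015,-0.004],-4.6,0],[[0.131,0.0015,-0.004],-4.6,0],[[0.131,0.0015,-0.004],-4.6,0],[[0.131,0.0015,-0.004],-4.6,-1],[[0.131,0.0015,-0.004],-4.6,-1],[[0.131,0.0015,-0.004],-4.6,-1],[[0.131,0.0015,-0.004],-4.6,-1],[[0.131,0.0015,-0.004],-4.6,-1]], "squeeze": 30}}

```text
clock: 2.55
tcp_pos: [0.4414, 0.328, 0.069]
tool_rot: [0.319, 0.631, -0.318, 0.631]
wrist_force: [-0.6, 0.1, 0.2]
gripper_width: 0.0002
```

```bash
python3 -c "
from h import *
wpic('wa2',bar(.4404,.3289,36.6))"
```

```text
(no output)
```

View pics/wa2.png

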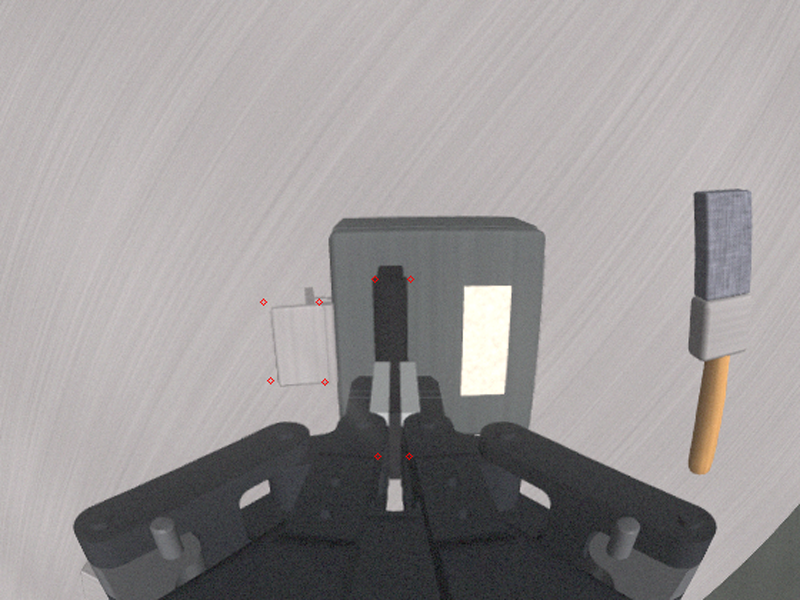

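The fingers look closed at (395,390) with the bar behind them, and the width reads 0. I'll zoom in.

```bash
python3 -c "
from h import *
import pickle
s,w=pickle.load(open('wa2.pkl','rb'))
f=np.clip(w['frame'][170:350,200:380].astype(float)*3+20,0,255).astype(np.uint8)
save(cv2.resize(f,(600,600),interpolation=cv2.INTER_CUBIC),'z')
M=R.from_quat(s['tool_rot']).as_matrix()
for k in ([0,0,0],[0,0,-.011],[-.019,0,-.011],[-.03,0,-.011]): print(k,(wproj(w,s,s['tcp_pos']+M@k)-[200,170])*600/180)
"
```

```text
[0, 0, 0] [[251.62973107 255.70541975]]
[0, 0, -0.011] [[251.62175997 195.68405153]]
[-0.019, 0, -0.011] [[251.52353582 236.11667599]]
[-0.03, 0, -0.011] [[251.45727328 263.73197089]]
```

View pics/z.png

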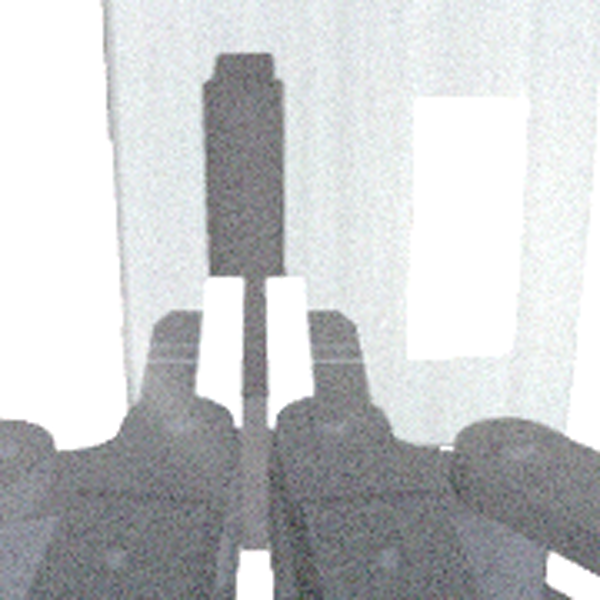

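```bash
python3 -c "
from h import *
c=grab_frame('scene');s=observe()
p=proj(c,[s['tcp_pos'],s['tcp_pos']+[0,0,.024],[.4404,.3289,.093]]);print(p)
u,v=p[0].astype(int)
f=c['frame'][v-60:v+30,u-60:u+60];f=np.clip(f.astype(float)*2.5,0,255).astype(np.uint8)
f=cv2.resize(f,None,fx=6,fy=6,interpolation=cv2.INTER_CUBIC)
for q in p: cv2.circle(f,tuple(int(k) for k in (q-[u-60,v-60])*6+3),4,(255,0,0),1)
save(f,'sa')
"
```

```text
[[414.21528597 213.92428338]
 [416.28398869 207.54675566]
 [416.69995077 207.3106415 ]]
```

View pics/sa.png

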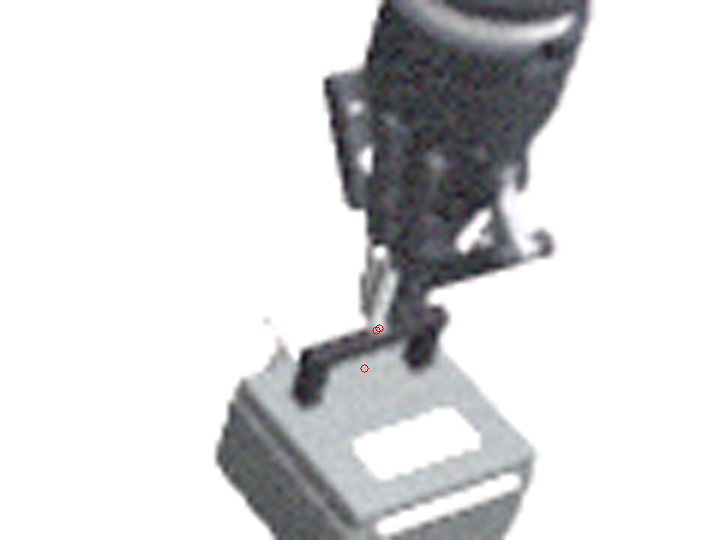

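The scene crop shows the fingertips above the bar, at about (380,325), although the reported TCP is 24 mm lower. I'll probe gently downwards to find the true offset.

Emit:
{"api": "step_arm", "payload": {"targets": [[[0.001,0,0],0,-1],[[0.002,0,0],0,-1],[[0.003,0,0],0,-1],[[0.004,0,0],0,-1],[[0.004,0,0],0,-1]]}}

```text
clock: 3.15
tcp_pos: [0.441, 0.3278, 0.0642]
tool_rot: [0.318, 0.631, -0.319, 0.631]
wrist_force: [-1.2, 0.7, 0.6]
gripper_width: -0.0001
```

Emit:
{"api": "step_arm", "payload": {"targets": [[[0.001,0,0],0,-1],[[0.002,0,0],0,-1],[[0.003,0,0],0,-1],[[0.003,0,0],0,-1]]}}

```text
clock: 3.55
tcp_pos: [0.4411, 0.3279, 0.0613]
tool_rot: [0.318, 0.631, -0.319, 0.631]
wrist_force: [-0.0, -0.2, 0.6]
gripper_width: 0.0001
```

Emit:
{"api": "step_arm", "payload": {"targets": [[[0.001,0,0],0,-1],[[0.002,0,0],0,-1],[[0.003,0,0],0,-1],[[0.003,0,0],0,-1]]}}

```text
clock: 3.95
tcp_pos: [0.4413, 0.3281, 0.061]
tool_rot: [0.318, 0.631, -0.319, 0.631]
wrist_force: [-5.6, -3.5, 13.2]
gripper_width: -0.0
```

Contact came at a reported z of 0.061. That could be the lid (tip offset about 0) or the bar's top (tip offset about 33 mm). To tell them apart I'll raise, open, and go down a little further straddling the bar.

Emit:
{"api": "step_arm", "payload": {"targets": [[[-0.008,0,0],0,-1],[[-0.008,0,0],0,0],[[-0.008,0,0],0,0],[[-0.008,0,0],0,0],[[-0.008,0,0],0,0],[[-0.004,0,0],0,0],[[-0.001,0,0],0,0],[[0.001,0,0],0,0],[[0.003,0,0],0,0],[[0.005,0,0],0,0]]}}

```text
clock: 4.95
tcp_pos: [0.4411, 0.3279, 0.0533]
tool_rot: [0.319, 0.631, -0.319, 0.631]
wrist_force: [-0.8, -0.4, 0.2]
gripper_width: 0.0428
```

Emit:
{"api": "step_arm", "payload": {"targets": [[[0.002,0,0],0,0],[[0.004,0,0],0,0],[[0.006,0,0],0,0],[[0.008,0,0],0,0],[[0.008,0,0],0,0]]}}

```text
clock: 5.45
tcp_pos: [0.4409, 0.3278, 0.0451]
tool_rot: [0.318, 0.631, -0.319, 0.631]
wrist_force: [0.6, -0.6, 0.4]
gripper_width: 0.0428
```

That confirms it: the real fingertips are about 32 mm short of the reported TCP. I'll go down 6 mm more and grip.

Emit:
{"api": "step_arm", "payload": {"targets": [[[0.003,0,0],0,0],[[0.006,0,0],0,0],[[0.006,0,0],0,-1],[[0.006,0,0],0,-1],[[0.006,0,0],0,-1],[[0.006,0,0],0,-1],[[0.006,0,0],0,-1]], "squeeze": 30}}

```text
clock: 6.15
tcp_pos: [0.4404, 0.3274, 0.0394]
tool_rot: [0.318, 0.632, -0.319, 0.631]
wrist_force: [-4.0, -3.1, 3.3]
gripper_width: 0.0108
```

Gripped at 10.8 mm, so now the tug.

Emit:
{"api": "step_arm", "payload": {"targets": [[[-0.001,0.0005,0],0,-1],[[-0.002,0.001,0],0,-1],[[-0.003,0.0015,0],0,-1],[[-0.004,0.002,0],0,-1],[[-0.004,0.002,0],0,-1],[[-0.004,0.002,0],0,-1]]}}

```text
clock: 6.75
tcp_pos: [0.4423, 0.3289, 0.0432]
tool_rot: [0.318, 0.631, -0.319, 0.631]
wrist_force: [-3.9, -4.0, -1.8]
gripper_width: 0.0106
```

Emit:
{"api": "step_arm", "payload": {"targets": [[[-0.001,0.0005,0],0,-1],[[-0.002,0.001,0],0,-1],[[-0.003,0.0015,0],0,-1],[[-0.003,0.0015,0],0,-1],[[-0.003,0.0015,0],0,-1]]}}

```text
clock: 7.25
tcp_pos: [0.4444, 0.3304, 0.0467]
tool_rot: [0.319, 0.631, -0.318, 0.631]
wrist_force: [-1.2, 0.8, -4.7]
gripper_width: 0.0108
```

Emit:
{"api": "step_arm", "payload": {"targets": [[[-0.002,0.001,0],0,-1],[[-0.004,0.002,0],0,-1],[[-0.006,0.004,0],0,-1],[[-0.008,0.005,0],0,-1],[[-0.008,0.005,0],0,-1],[[-0.008,0.005,0],0,-1]]}}

```text
clock: 7.85
tcp_pos: [0.4496, 0.3345, 0.0547]
tool_rot: [0.32, 0.63, -0.317, 0.632]
wrist_force: [4.5, 5.8, -12.6]
gripper_width: 0.0106
```

```bash
python3 -c "
from h import *
c=grab_frame('scene')
u,v=414,200
f=c['frame'][v-60:v+60,u-60:u+60];f=np.clip(f.astype(float)*2.5,0,255).astype(np.uint8)
save(cv2.resize(f,None,fx=5,fy=5,interpolation=cv2.INTER_CUBIC),'sa2')
"
```

```text
(no output)
```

View pics/sa2.png

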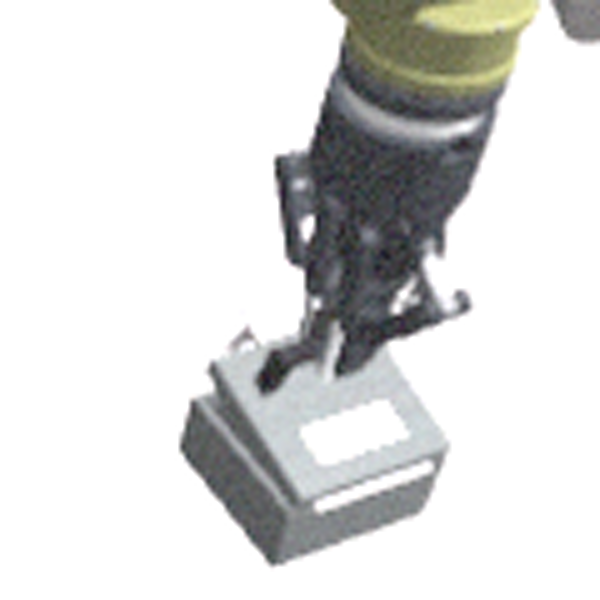

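The scene crop shows lid A clearly open, so A is unlatched. I'll lower it along the same path, release and rise.

Emit:
{"api": "step_arm", "payload": {"targets": [[[0.003,-0.002,0],0,-1],[[0.006,-0.004,0],0,-1],[[0.009,-0.006,0],0,-1],[[0.012,-0.0075,0],0,-1],[[0.015,-0.0085,0],0,-1],[[0.015,-0.0085,0],0,-1],[[0.015,-0.0085,0],0,0],[[0.015,-0.0085,0],0,0],[[0.015,-0.0085,0],0,0],[[0.015,-0.0085,0],0,0],[[0.005,-0.0085,0],0,0],[[-0.02,-0.0085,0],0,0],[[-0.04,-0.0085,0],0,0],[[-0.04,-0.0085,0],0,-1],[[-0.04,-0.0085,0],0,-1],[[-0.04,-0.0085,0],0,-1],[[-0.04,-0.0085,0],0,-1]]}}

```text
clock: 9.6
tcp_pos: [0.4403, 0.3274, 0.093]
tool_rot: [0.318, 0.632, -0.319, 0.631]
wrist_force: [-0.6, 0.2, 0.0]
gripper_width: -0.0
```

```bash
python3 -c "
from h import *
x,y,t=barfix('wa',(391.5,225),(400.5,335))
l=np.array([x,y,0])+R.from_euler('z',t,degrees=True).apply([-.044,0,0])
go(l[0],l[1],.07-.032,t)"
```

```text
bar [0.4404 0.3289] len 0.0707 yaw 36.6 lip [0.4067 0.3038]
shift mm [ 55.1 -42.9  -1. ] turn -0.1 | jaw 36.4 tcp [0.4403 0.3274 0.093 ] F [-0.6  0.2  0. ] w -0.0 t 9.6 j6 -0.09 down [-0.002 -0.001 -1.   ] rows pos 2.0
```

Emit:
{"api": "step_arm", "payload": {"targets": [[[0,-0.02,-0.001],0,-1],[[0,-0.043,-0.001],0,-1],[[0.02,-0.043,-0.001],0,-1],[[0.04,-0.043,-0.001],0,-1],[[0.055,-0.043,-0.001],0,-1],[[0.057,-0.043,-0.001],0,-1],[[0.059,-0.043,-0.001],0,-1],[[0.061,-0.043,-0.001],0,-1],[[0.062,-0.043,-0.001],0,-1],[[0.062,-0.043,-0.001],0,-1]]}}

```text
clock: 10.6
tcp_pos: [0.4064, 0.3035, 0.0331]
tool_rot: [0.319, 0.631, -0.318, 0.631]
wrist_force: [1.2, -0.0, 0.5]
gripper_width: 0.0002
```

Emit:
{"api": "step_arm", "payload": {"targets": [[[0.001,0,0],0,-1],[[0.002,0,0],0,-1],[[0.003,0,0],0,-1],[[0.004,0,0],0,-1],[[0.004,0,0],0,-1]]}}

```text
clock: 11.1
tcp_pos: [0.4059, 0.3032, 0.0283]
tool_rot: [0.319, 0.631, -0.319, 0.631]
wrist_force: [0.5, -0.0, 1.2]
gripper_width: -0.0002
```

Emit:
{"api": "step_arm", "payload": {"targets": [[[0.001,0,0],0,-1],[[0.002,0,0],0,-1],[[0.003,0,0],0,-1],[[0.003,0,0],0,-1]]}}

```text
clock: 11.5
tcp_pos: [0.4061, 0.3033, 0.0274]
tool_rot: [0.318, 0.631, -0.319, 0.631]
wrist_force: [-5.7, -3.2, 12.7]
gripper_width: 0.0003
```

Emit:
{"api": "step_arm", "payload": {"targets": [[[0.001,0,0],0,-1],[[0.002,0,0],0,-1],[[0.002,0,0],0,-1],[[0.002,0,0],0,-1]]}}

```text
clock: 11.9
tcp_pos: [0.4061, 0.3033, 0.0271]
tool_rot: [0.318, 0.632, -0.319, 0.631]
wrist_force: [-11.7, -7.3, 25.1]
gripper_width: 0.0001
```

Firm contact at 25 N, so it should have snapped. I'll verify with a quick second tug.

Emit:
{"api": "step_arm", "payload": {"targets": [[[-0.04,0,0],0,-1],[[-0.075,0,0],0,0],[[-0.075,0.02,0],0,0],[[-0.075,0.043,0.001],0,0],[[-0.075,0.043,0.001],0,0],[[-0.075,0.043,0.001],0,0],[[-0.045,0.043,0.001],0,0],[[-0.025,0.043,0.001],0,0],[[-0.017,0.043,0.001],0,0],[[-0.017,0.043,0.001],0,0],[[-0.017,0.043,0.001],0,-1],[[-0.017,0.043,0.001],0,-1],[[-0.017,0.043,0.001],0,-1],[[-0.017,0.043,0.001],0,-1],[[-0.017,0.043,0.001],0,-1],[[-0.019,0.044,0.001],0,-1],[[-0.021,0.045,0.001],0,-1],[[-0.023,0.046,0.001],0,-1],[[-0.023,0.046,0.001],0,-1]], "squeeze": 20}}

```text
clock: 13.8
tcp_pos: [0.4422, 0.3287, 0.0457]
tool_rot: [0.317, 0.632, -0.32, 0.631]
wrist_force: [-3.7, -4.2, -2.1]
gripper_width: 0.0107
```

Emit:
{"api": "step_arm", "payload": {"targets": [[[-0.002,0.001,0],0,-1],[[-0.004,0.002,0],0,-1],[[-0.005,0.003,0],0,-1],[[-0.005,0.003,0],0,-1]]}}

```text
clock: 14.2
tcp_pos: [0.4421, 0.3287, 0.0462]
tool_rot: [0.315, 0.633, -0.322, 0.63]
wrist_force: [-1.8, -4.8, -25.3]
gripper_width: 0.011
```

It stops hard at 25 N, so A is latched. Release and go up to case B.

Emit:
{"api": "step_arm", "payload": {"targets": [[[0.006,-0.003,0],0,-1],[[0.011,-0.006,0],0,-1],[[0.011,-0.006,0],0,0],[[0.011,-0.006,0],0,0],[[0.011,-0.006,0],0,0],[[0.011,-0.006,0],0,0],[[-0.02,-0.006,0],0,0],[[-0.06,-0.006,0],0,0],[[-0.11,-0.006,0],0,0],[[-0.15,-0.006,0],0,0],[[-0.15,-0.006,0],0,0]]}}

```text
clock: 15.3
tcp_pos: [0.4452, 0.3305, 0.2107]
tool_rot: [0.323, 0.628, -0.314, 0.634]
wrist_force: [0.6, 0.3, 0.2]
gripper_width: 0.0428
```

```bash
python3 -c "
from h import *
go(.5008,.1037,.19,1.1)"
```

```text
shift mm [ 19.6 -90.3 215.4] turn 35.3 | jaw 36.4 tcp [0.4452 0.3305 0.2107] F [0.6 0.3 0.2] w 0.0428 t 15.3 j6 -0.09 down [ 0.013  0.008 -1.   ] rows pos 5.0
```

Emit:
{"api": "step_arm", "payload": {"targets": [[[0.02,-0.09,0.215],35.3,0],[[0.02,-0.09,0.215],35.3,0],[[0.02,-0.09,0.215],35.3,0],[[0.02,-0.09,0.215],35.3,0],[[0.02,-0.09,0.215],35.3,0],[[0.02,-0.09,0.215],35.3,0],[[0.02,-0.09,0.215],35.3,0],[[0.02,-0.09,0.215],35.3,0],[[0.02,-0.09,0.215],35.3,0]]}}

```text
clock: 16.2
tcp_pos: [0.4964, 0.1026, 0.1816]
tool_rot: [0.495, 0.505, -0.494, 0.505]
wrist_force: [0.2, 1.5, -0.1]
gripper_width: 0.0427
```

```bash
python3 -c "
from h import *
s,w=wpic('wb',bar(.5008,.1037,1.1))
go(.5008,.1037,.0395,1.1)"
```

```text
shift mm [142.1   4.4  -0.9] turn 0.2 | jaw 1.3 tcp [0.4964 0.1026 0.1816] F [0.2 0.8 0.3] w 0.0423 t 16.2 j6 0.08 down [ 0.  0. -1.] rows pos 3.0
```

View pics/wb.png

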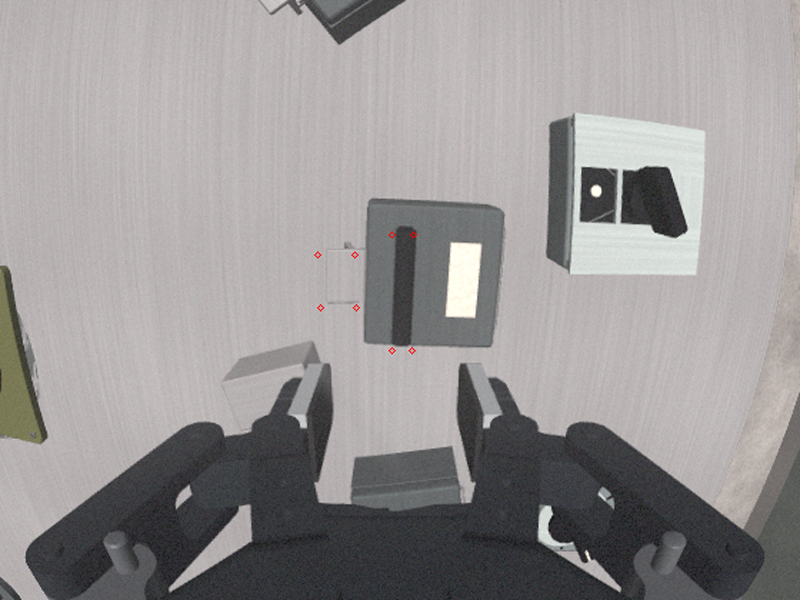

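B's bar runs from (405,227) to (402,345). The selector window shows a dot at (596,190), and its bar runs from about (655,170) to (675,235).

```bash
python3 -c "
from h import *
x,y,t=barfix('wb',(405,227),(402,345))
go(x,y-.001,.0395,t)"
```

```text
bar [0.5017 0.1072] len 0.0713 yaw 0.1 lip [0.4597 0.1071]
shift mm [142.1   5.4  -3.4] turn 1.1 | jaw 1.3 tcp [0.4964 0.1026 0.1816] F [0.2 0.8 0.3] w 0.0423 t 16.2 j6 0.08 down [ 0.  0. -1.] rows pos 3.0
```

Emit:
{"api": "step_arm", "payload": {"targets": [[[0.02,0.0055,-0.003],1,0],[[0.05,0.0055,-0.003],1,0],[[0.08,0.0055,-0.003],1,0],[[0.11,0.0055,-0.003],1,0],[[0.13,0.0055,-0.003],1,0],[[0.142,0.0055,-0.003],1,0],[[0.142,0.0055,-0.003],1,0],[[0.142,0.0055,-0.003],1,-1],[[0.142,0.0055,-0.003],1,-1],[[0.142,0.0055,-0.003],1,-1],[[0.142,0.0055,-0.003],1,-1],[[0.142,0.0055,-0.003],1,-1],[[0.142,0.0055,-0.003],1,-1]], "squeeze": 30}}

```text
clock: 17.55
tcp_pos: [0.5016, 0.1049, 0.0412]
tool_rot: [0.499, 0.501, -0.5, 0.5]
wrist_force: [-5.8, 1.2, 5.0]
gripper_width: 0.0109
```

Gripped. Tug in two stages.

Emit:
{"api": "step_arm", "payload": {"targets": [[[-0.001,0.0005,0],0,-1],[[-0.002,0.001,0],0,-1],[[-0.003,0.0015,0],0,-1],[[-0.004,0.002,0],0,-1],[[-0.005,0.0025,0],0,-1],[[-0.005,0.0025,0],0,-1],[[-0.005,0.0025,0],0,-1]]}}

```text
clock: 18.25
tcp_pos: [0.5034, 0.1049, 0.0442]
tool_rot: [0.499, 0.501, -0.5, 0.5]
wrist_force: [-6.2, 2.0, 1.0]
gripper_width: 0.0108
```

Emit:
{"api": "step_arm", "payload": {"targets": [[[-0.001,0.0005,0],0,-1],[[-0.002,0.001,0],0,-1],[[-0.003,0.0015,0],0,-1],[[-0.003,0.0015,0],0,-1],[[-0.003,0.0015,0],0,-1]]}}

```text
clock: 18.75
tcp_pos: [0.5058, 0.1048, 0.0476]
tool_rot: [0.499, 0.501, -0.499, 0.5]
wrist_force: [-4.8, 2.4, -1.2]
gripper_width: 0.0105
```

Emit:
{"api": "step_arm", "payload": {"targets": [[[-0.002,0.001,0],0,-1],[[-0.004,0.002,0],0,-1],[[-0.005,0.0025,0],0,-1],[[-0.005,0.0025,0],0,-1],[[-0.005,0.0025,0],0,-1]]}}

```text
clock: 19.25
tcp_pos: [0.5097, 0.1047, 0.0527]
tool_rot: [0.5, 0.5, -0.499, 0.501]
wrist_force: [5.1, 3.1, -10.2]
gripper_width: 0.0108
```

Emit:
{"api": "step_arm", "payload": {"targets": [[[-0.002,0.001,0],0,-1],[[-0.004,0.002,0],0,-1],[[-0.005,0.003,0],0,-1],[[-0.005,0.003,0],0,-1],[[-0.005,0.003,0],0,-1]]}}

```text
clock: 19.75
tcp_pos: [0.5133, 0.1046, 0.0568]
tool_rot: [0.501, 0.499, -0.498, 0.502]
wrist_force: [10.1, 3.6, -15.4]
gripper_width: 0.011
```

```bash
python3 -c "
from h import *
c=grab_frame('scene');u,v=proj(c,[[.51,.104,.09]])[0].astype(int)
f=c['frame'][v-40:v+40,u-40:u+40];f=np.clip(f.astype(float)*2.5,0,255).astype(np.uint8)
save(cv2.resize(f,None,fx=6,fy=6,interpolation=cv2.INTER_CUBIC),'sb')
"
```

```text
(no output)
```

View pics/sb.png

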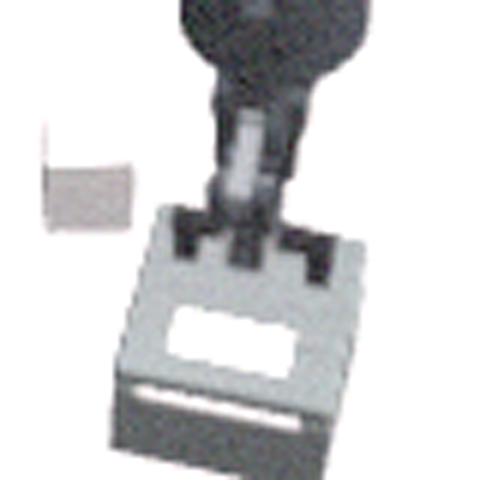

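```bash
python3 -c "
from h import *
c=grab_frame('scene');u,v=proj(c,[[.51,.104,.09]])[0].astype(int)
C=np.array([.5217,.107,0])
for a in (0,.06,.23):
    ca,sa=np.cos(a),np.sin(a)
    def L(x,y,z): dx,dz=x-.045,z-.045; return C+[.045+dx*ca+dz*sa, y, .045-dx*sa+dz*ca]
    print(a,((proj(c,[L(-.045,.048,.059),L(-.045,-.048,.059),L(-.02,.035,.093),L(-.02,-.035,.093),L(.045,.048,.059),L(.045,-.048,.059)])-[u-40,v-40])*6).round(0).tolist())
"
```

```text
0 [[368.0, 258.0], [157.0, 220.0], [337.0, 239.0], [177.0, 211.0], [335.0, 408.0], [112.0, 365.0]]
0.06 [[369.0, 252.0], [157.0, 213.0], [336.0, 238.0], [176.0, 209.0], [335.0, 410.0], [112.0, 367.0]]
0.23 [[370.0, 236.0], [156.0, 197.0], [335.0, 238.0], [172.0, 209.0], [334.0, 415.0], [111.0, 371.0]]
```

Lid B is up about 15 mm with only about 15 N of pull. Latched A held at 25 N after about 6 mm. The front corners are also higher than they would be shut, so B is unlatched. I'll lower it, release, move to the lip and press.

Emit:
{"api": "step_arm", "payload": {"targets": [[[0.004,-0.003,0],0,-1],[[0.008,-0.005,0],0,-1],[[0.012,-0.007,0],0,-1],[[0.016,-0.0085,0],0,-1],[[0.018,-0.0095,0],0,-1],[[0.018,-0.0095,0],0,0],[[0.018,-0.0095,0],0,0],[[0.018,-0.0095,0],0,0],[[0.018,-0.0095,0],0,0],[[0.0,-0.0095,0],0,0],[[-0.025,-0.0095,0],0,0],[[-0.035,-0.0095,0],0,-1],[[-0.035,-0.0095,0],0,-1],[[-0.035,-0.0095,0],0,-1],[[-0.035,-0.03,0],0,-1],[[-0.035,-0.0525,0],0,-1],[[-0.01,-0.0525,0],0,-1],[[0.01,-0.0525,0],0,-1],[[0.02,-0.0525,0],0,-1],[[0.024,-0.0525,0],0,-1]]}}

```text
clock: 21.85
tcp_pos: [0.4569, 0.1043, 0.0316]
tool_rot: [0.498, 0.502, -0.501, 0.499]
wrist_force: [-4.0, -0.4, 7.2]
gripper_width: 0.0002
```

Emit:
{"api": "step_arm", "payload": {"targets": [[[0.002,0,0],0,-1],[[0.004,0,0],0,-1],[[0.006,0,0],0,-1],[[0.007,0,0],0,-1],[[0.008,0,0],0,-1],[[0.009,0,0],0,-1],[[0.01,0,0],0,-1],[[0.011,0,0],0,-1],[[0.011,0,0],0,-1],[[0.011,0,0],0,-1]]}}

```text
clock: 22.85
tcp_pos: [0.4601, 0.1046, 0.0271]
tool_rot: [0.499, 0.501, -0.499, 0.501]
wrist_force: [-13.5, -2.2, 28.2]
gripper_width: -0.0001
```

The contact level dropped from 0.0316 to 0.0271, so B has snapped shut. Next is C.

Emit:
{"api": "step_arm", "payload": {"targets": [[[-0.04,0,0],0,-1],[[-0.08,0,0],0,-1],[[-0.12,0,0],0,0],[[-0.16,0,0],0,0],[[-0.16,0.02,0.05],-4,0],[[-0.16,0.035,0.1],-9,0],[[-0.16,0.035,0.15],-9,0],[[-0.16,0.035,0.2],-9,0],[[-0.16,0.035,0.225],-9,0],[[-0.16,0.035,0.225],-9,0],[[-0.16,0.035,0.225],-9,0],[[-0.16,0.035,0.225],-9,0]]}}

```text
clock: 24.05
tcp_pos: [0.4945, -0.1196, 0.1824]
tool_rot: [0.458, 0.538, -0.458, 0.538]
wrist_force: [-0.5, -0.5, -0.9]
gripper_width: 0.0424
```

```bash
python3 -c "
from h import *
s,w=wpic('wc',bar(.4952,-.1218,10.3))
go(.4952,-.1218,.0395,10.3)"
```

```text
shift mm [143.    0.2   2.5] turn -1.1 | jaw 9.2 tcp [ 0.4945 -0.1194  0.1825] F [ 0.5 -0.  -0.2] w 0.0427 t 24.1 j6 -0.5 down [ 0.  0. -1.] rows pos 3.0
```

View pics/wc.png

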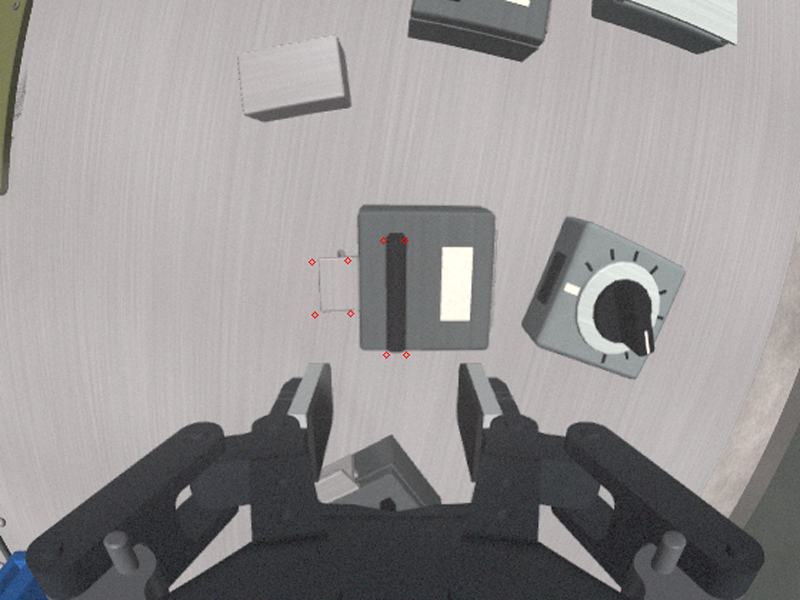

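C's bar runs from (396,236) to (396,351), nearly as predicted. The counter's pointer is at (650,345), with the knob centre near (622,310). Descend and grip C.

Emit:
{"api": "step_arm", "payload": {"targets": [[[0.02,0.0015,0.001],0,0],[[0.05,0.0015,0.001],0,0],[[0.08,0.0015,0.001],0,0],[[0.11,0.0015,0.001],0,0],[[0.13,0.0015,0.001],0,0],[[0.143,0.0015,0.001],0,0],[[0.143,0.0015,0.001],0,0],[[0.143,0.0015,0.001],0,-1],[[0.143,0.0015,0.001],0,-1],[[0.143,0.0015,0.001],0,-1],[[0.143,0.0015,0.001],0,-1],[[0.143,0.0015,0.001],0,-1],[[0.143,0.0015,0.001],0,-1]], "squeeze": 30}}

```text
clock: 25.4
tcp_pos: [0.4956, -0.1216, 0.0412]
tool_rot: [0.458, 0.539, -0.459, 0.538]
wrist_force: [-6.7, 0.2, 4.7]
gripper_width: 0.0104
```

Emit:
{"api": "step_arm", "payload": {"targets": [[[-0.001,0.0005,0],0,-1],[[-0.002,0.001,0],0,-1],[[-0.003,0.0015,0],0,-1],[[-0.004,0.002,0],0,-1],[[-0.005,0.0025,0],0,-1],[[-0.005,0.0025,0],0,-1],[[-0.005,0.0025,0],0,-1]]}}

```text
clock: 26.1
tcp_pos: [0.4976, -0.1212, 0.0446]
tool_rot: [0.458, 0.539, -0.459, 0.538]
wrist_force: [-5.0, -3.6, -2.0]
gripper_width: 0.0107
```

Emit:
{"api": "step_arm", "payload": {"targets": [[[-0.001,0.0005,0],0,-1],[[-0.002,0.001,0],0,-1],[[-0.003,0.0015,0],0,-1],[[-0.003,0.0015,0],0,-1],[[-0.003,0.0015,0],0,-1]]}}

```text
clock: 26.6
tcp_pos: [0.4999, -0.1208, 0.0478]
tool_rot: [0.458, 0.538, -0.459, 0.538]
wrist_force: [-4.1, -3.6, -1.0]
gripper_width: 0.0107
```

Emit:
{"api": "step_arm", "payload": {"targets": [[[-0.002,0.001,0],0,-1],[[-0.004,0.002,0],0,-1],[[-0.006,0.0035,0],0,-1],[[-0.008,0.0045,0],0,-1],[[-0.01,0.0055,0],0,-1],[[-0.01,0.0055,0],0,-1],[[-0.01,0.0055,0],0,-1]]}}

```text
clock: 27.3
tcp_pos: [0.5075, -0.1196, 0.057]
tool_rot: [0.46, 0.537, -0.457, 0.54]
wrist_force: [9.2, -3.8, -14.7]
gripper_width: 0.0103
```

C behaves just as A and B did: 16 mm up, about 15 N and no stop, so it is unlatched. Lower, release and press.

Emit:
{"api": "step_arm", "payload": {"targets": [[[0.004,-0.003,0],0,-1],[[0.008,-0.005,0],0,-1],[[0.012,-0.007,0],0,-1],[[0.016,-0.0085,0],0,-1],[[0.018,-0.0095,0],0,-1],[[0.018,-0.0095,0],0,0],[[0.018,-0.0095,0],0,0],[[0.018,-0.0095,0],0,0],[[0.018,-0.0095,0],0,0],[[0.0,-0.0095,0],0,0],[[-0.025,-0.0095,0],0,0],[[-0.035,-0.0095,0],0,-1],[[-0.035,-0.0095,0],0,-1],[[-0.035,-0.0095,0],0,-1],[[-0.035,-0.03,0],0,-1],[[-0.035,-0.0525,0],0,-1],[[-0.01,-0.0525,0],0,-1],[[0.01,-0.0525,0],0,-1],[[0.018,-0.0525,0],0,-1],[[0.021,-0.0525,0],0,-1]]}}

```text
clock: 29.3
tcp_pos: [0.4522, -0.1274, 0.0345]
tool_rot: [0.458, 0.54, -0.459, 0.537]
wrist_force: [-0.1, -0.5, -0.2]
gripper_width: 0.0004
```

Emit:
{"api": "step_arm", "payload": {"targets": [[[0.002,0,0],0,-1],[[0.003,0,0],0,-1],[[0.004,0,0],0,-1],[[0.004,0,0],0,-1]]}}

```text
clock: 29.7
tcp_pos: [0.4541, -0.1281, 0.0331]
tool_rot: [0.459, 0.538, -0.458, 0.539]
wrist_force: [0.9, -0.5, 0.3]
gripper_width: -0.0004
```

Emit:
{"api": "step_arm", "payload": {"targets": [[[0.002,0,0],0,-1],[[0.004,0,0],0,-1],[[0.006,0,0],0,-1],[[0.008,0,0],0,-1],[[0.009,0,0],0,-1],[[0.01,0,0],0,-1],[[0.01,0,0],0,-1],[[0.01,0,0],0,-1]]}}

```text
clock: 30.5
tcp_pos: [0.4542, -0.1283, 0.027]
tool_rot: [0.458, 0.539, -0.459, 0.538]
wrist_force: [-14.7, 4.3, 30.6]
gripper_width: 0.0
```

C reached 0.027 at 30 N, the same latched level. Next is D.

```bash
python3 -c "
from h import *
go(.4961,-.3214,.19,-49.5)"
```

```text
shift mm [-163.1   10.3  197.3] turn 58.7 | jaw 9.2 tcp [ 0.4542 -0.1283  0.027 ] F [-14.7   4.3  30.6] w 0.0 t 30.5 j6 -0.55 down [-0.002  0.    -1.   ] rows pos 6.0
```

Emit:
{"api": "step_arm", "payload": {"targets": [[[-0.04,0,0],0,-1],[[-0.08,0,0],0,-1],[[-0.12,0,0],8,0],[[-0.16,0,0],16,0],[[-0.167,0.005,0.05],24,0],[[-0.167,0.01,0.1],32,0],[[-0.167,0.01,0.15],40,0],[[-0.167,0.01,0.197],48,0],[[-0.167,0.01,0.197],58.7,0],[[-0.167,0.01,0.197],58.7,0],[[-0.167,0.01,0.197],58.7,0],[[-0.167,0.01,0.197],58.7,0],[[-0.167,0.01,0.197],58.7,0]]}}

```text
clock: 31.8
tcp_pos: [0.4948, -0.3205, 0.1894]
tool_rot: [0.663, 0.245, -0.663, 0.245]
wrist_force: [0.7, 0.6, 0.3]
gripper_width: 0.0423
```

```bash
python3 -c "
from h import *
s,w=wpic('wd',bar(.4961,-.3214,-49.5))
go(.4961,-.3214,.0395,-49.5)"
```

```text
shift mm [150.    1.5  -0.3] turn 0.0 | jaw -49.5 tcp [ 0.4949 -0.3205  0.1895] F [ 0.   0.1 -0.3] w 0.0423 t 31.9 j6 0.2 down [ 0. -0. -1.] rows pos 4.0
```

View pics/wd.png

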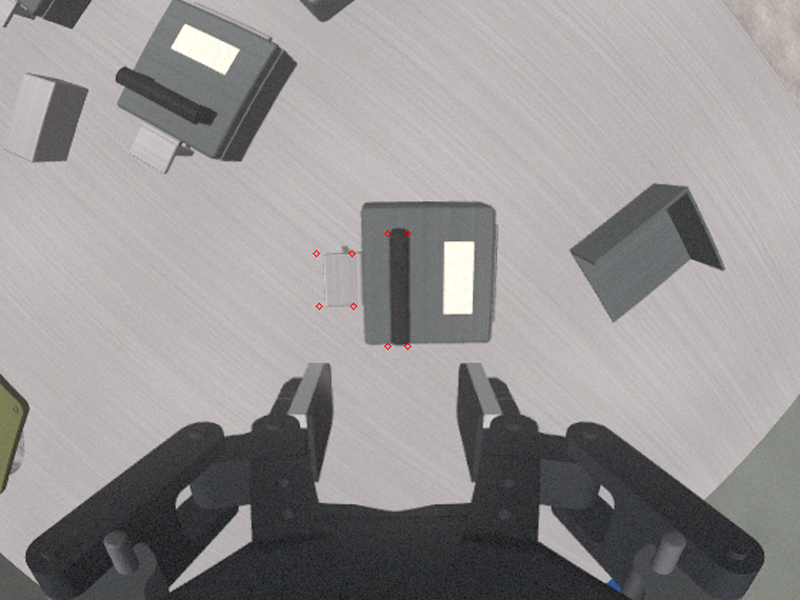

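D's bar runs from (400,230) to (401,345), aligned, and needs about +3 mm of tool y. Descend, grip and tug.

Emit:
{"api": "step_arm", "payload": {"targets": [[[0.03,0.003,-0.001],0,0],[[0.06,0.003,-0.001],0,0],[[0.09,0.003,-0.001],0,0],[[0.12,0.003,-0.001],0,0],[[0.138,0.003,-0.001],0,0],[[0.15,0.003,-0.001],0,0],[[0.15,0.003,-0.001],0,0],[[0.15,0.003,-0.001],0,-1],[[0.15,0.003,-0.001],0,-1],[[0.15,0.003,-0.001],0,-1],[[0.15,0.003,-0.001],0,-1],[[0.15,0.003,-0.001],0,-1],[[0.15,0.003,-0.001],0,-1]], "squeeze": 30}}

```text
clock: 33.15
tcp_pos: [0.4976, -0.3222, 0.0413]
tool_rot: [0.664, 0.245, -0.663, 0.244]
wrist_force: [-3.8, 4.3, 4.6]
gripper_width: 0.0107
```

Emit:
{"api": "step_arm", "payload": {"targets": [[[-0.001,0.0005,0],0,-1],[[-0.002,0.001,0],0,-1],[[-0.003,0.0015,0],0,-1],[[-0.004,0.002,0],0,-1],[[-0.005,0.0025,0],0,-1],[[-0.005,0.0025,0],0,-1],[[-0.005,0.0025,0],0,-1]]}}

```text
clock: 33.85
tcp_pos: [0.4986, -0.3233, 0.0438]
tool_rot: [-0.663, -0.245, 0.664, -0.243]
wrist_force: [-1.3, 5.0, -1.9]
gripper_width: 0.0108
```

Emit:
{"api": "step_arm", "payload": {"targets": [[[-0.001,0.0005,0],0,-1],[[-0.002,0.001,0],0,-1],[[-0.003,0.0015,0],0,-1],[[-0.003,0.0015,0],0,-1],[[-0.003,0.0015,0],0,-1]]}}

```text
clock: 34.35
tcp_pos: [0.5002, -0.3252, 0.0474]
tool_rot: [0.664, 0.245, -0.663, 0.244]
wrist_force: [0.8, 5.8, -2.4]
gripper_width: 0.0103
```

Emit:
{"api": "step_arm", "payload": {"targets": [[[-0.002,0.001,0],0,-1],[[-0.004,0.002,0],0,-1],[[-0.004,0.002,0],0,-1],[[-0.004,0.002,0],0,-1]]}}

```text
clock: 34.75
tcp_pos: [0.5024, -0.3277, 0.0518]
tool_rot: [0.664, 0.244, -0.663, 0.245]
wrist_force: [5.9, 2.0, -7.5]
gripper_width: 0.0107
```

D has also risen freely, 10.5 mm at 7.5 N, so it is unlatched. Lower, release and press.

Emit:
{"api": "step_arm", "payload": {"targets": [[[0.004,-0.002,0],0,-1],[[0.008,-0.004,0],0,-1],[[0.012,-0.006,0],0,-1],[[0.012,-0.006,0],0,-1],[[0.012,-0.006,0],0,0],[[0.012,-0.006,0],0,0],[[0.012,-0.006,0],0,0],[[0.012,-0.006,0],0,0],[[-0.006,-0.006,0],0,0],[[-0.031,-0.006,0],0,0],[[-0.041,-0.006,0],0,-1],[[-0.041,-0.006,0],0,-1],[[-0.041,-0.006,0],0,-1],[[-0.041,-0.027,0],0,-1],[[-0.041,-0.049,0],0,-1],[[-0.016,-0.049,0],0,-1],[[0.004,-0.049,0],0,-1],[[0.012,-0.049,0],0,-1],[[0.015,-0.049,0],0,-1]]}}

```text
clock: 36.65
tcp_pos: [0.4683, -0.2888, 0.0343]
tool_rot: [-0.663, -0.246, 0.664, -0.243]
wrist_force: [-0.3, -0.1, -0.3]
gripper_width: -0.0001
```

Emit:
{"api": "step_arm", "payload": {"targets": [[[0.002,0,0],0,-1],[[0.004,0,0],0,-1],[[0.006,0,0],0,-1],[[0.006,0,0],0,-1]]}}

```text
clock: 37.05
tcp_pos: [0.4702, -0.2903, 0.0317]
tool_rot: [0.664, 0.244, -0.663, 0.245]
wrist_force: [-2.1, 1.5, 5.0]
gripper_width: 0.0003
```

Emit:
{"api": "step_arm", "payload": {"targets": [[[0.002,0,0],0,-1],[[0.004,0,0],0,-1],[[0.006,0,0],0,-1],[[0.007,0,0],0,-1],[[0.008,0,0],0,-1],[[0.008,0,0],0,-1]]}}

```text
clock: 37.65
tcp_pos: [0.4703, -0.2903, 0.0271]
tool_rot: [-0.663, -0.245, 0.664, -0.244]
wrist_force: [-10.9, 7.0, 26.6]
gripper_width: 0.0
```

D snapped too: contact at 0.0317, then 0.0271. Next the knobs; I'll work out their angles from the pictures I already have.

Run:
```python
from h import *
import pickle
k=.7
s,w=pickle.load(open('wc.pkl','rb'))
for n,p,z in(('ptr tip',(651,353),.094),('ptr in',(645,332),.094),('knob c',(622,310),.08),('tick',(571,288),.05)):
    print(n,w2z(w,s,(p[0]*k,p[1]*k),z).round(4))
s,w=pickle.load(open('wb.pkl','rb'))
print('sel bar',w2z(w,s,(655*k,170*k),.097).round(4),w2z(w,s,(676*k,234*k),.097).round(4),'dot',w2z(w,s,(596*k,190*k),.053).round(4))
# mask of the dark bars for a close look
f=np.clip(cv2.resize(w['frame'][70:200,370:510],(560,520),interpolation=cv2.INTER_CUBIC).astype(float)*2.5,0,255).astype(np.uint8)
s2,w2=pickle.load(open('wc.pkl','rb'))
g=np.clip(cv2.resize(w2['frame'][145:275,360:490],(520,520),interpolation=cv2.INTER_CUBIC).astype(float)*2.5,0,255)[:, :240+280].astype(np.uint8)
im=np.hstack([f,g]);im=cv2.resize(im,(800,385));save(im,'knobs')
go(.66,-.114,.2,-147)
```

```text
ptr tip [ 0.6741 -0.1312  0.094 ]
ptr in [ 0.6637 -0.1173  0.094 ]
knob c [ 0.6491 -0.1083  0.08  ]
tick [ 0.6204 -0.1055  0.05  ]
sel bar [0.6542 0.1873 0.097 ] [0.6749 0.1488 0.097 ] dot [0.6336 0.1703 0.053 ]
shift mm [-173.   -11.1 -258.6] turn -82.5 | jaw -49.5 tcp [ 0.4703 -0.2903  0.0271] F [-10.9   7.   26.6] w 0.0 t 37.6 j6 0.21 down [-0.  0. -1.] rows pos 7.0
```

View pics/knobs.png

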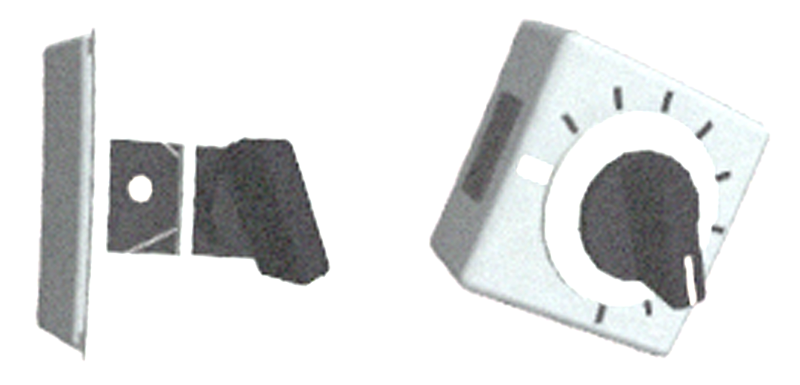

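The counter's pointer is at about −54° in the world, against 169° at zero, so it needs about 223° anticlockwise. The selector bar lies at about −63°/117°. I'll move over the counter with the jaw at −145°.

Emit:
{"api": "step_arm", "payload": {"targets": [[[-0.05,0,0],0,-1],[[-0.1,0,0],8,-1],[[-0.15,0,0],16,0],[[-0.176,0,-0.03],24,0],[[-0.176,0,-0.08],32,0],[[-0.176,-0.005,-0.13],40,0],[[-0.176,-0.011,-0.18],48,0],[[-0.176,-0.011,-0.22],56,0],[[-0.176,-0.011,-0.259],64,0],[[-0.176,-0.011,-0.259],72,0],[[-0.176,-0.011,-0.259],80,0],[[-0.176,-0.011,-0.259],88,0],[[-0.176,-0.011,-0.259],95.5,0],[[-0.176,-0.011,-0.259],95.5,0],[[-0.176,-0.011,-0.259],95.5,0],[[-0.176,-0.011,-0.259],95.5,0]]}}

```text
clock: 39.25
tcp_pos: [0.6596, -0.1135, 0.1983]
tool_rot: [-0.627, 0.326, 0.627, 0.326]
wrist_force: [-0.1, 1.0, -0.5]
gripper_width: 0.0426
```

Run:
```python
from h import *
t=np.radians(-54);P=np.array([.66,-.114,.094])
s,w=wpic('wk',np.array([P+[.023*np.cos(t),.023*np.sin(t),0],P-[.023*np.cos(t),.023*np.sin(t),0],P]))
go(.66,-.114,.041,-145)
```

```text
shift mm [ 1.574e+02 -1.000e-01 -7.000e-01] turn 0.0 | jaw -145.0 tcp [ 0.6595 -0.1135  0.1984] F [ 0.6 -0.8 -0.2] w 0.0427 t 39.3 j6 2.28 down [-0. -0. -1.] rows pos 4.0
```

View pics/wk.png

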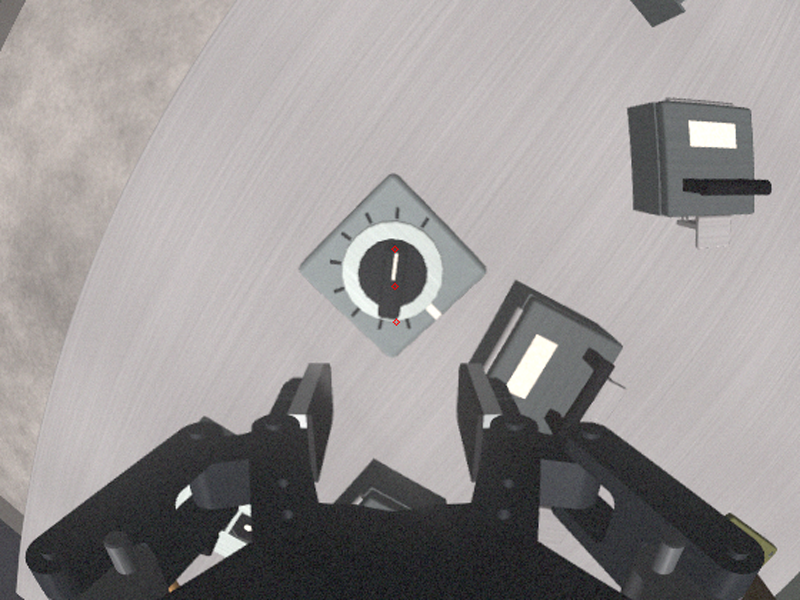

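The knob bar is under the gripper, from (396,240) to (391,318), about 3° off. Descend and grip.

Emit:
{"api": "step_arm", "payload": {"targets": [[[0.03,0,-0.001],3,0],[[0.06,0,-0.001],3,0],[[0.09,0,-0.001],3,0],[[0.12,0,-0.001],3,0],[[0.14,0,-0.001],3,0],[[0.155,0,-0.001],3,0],[[0.156,0,-0.001],3,0],[[0.156,0,-0.001],3,-1],[[0.156,0,-0.001],3,-1],[[0.156,0,-0.001],3,-1],[[0.156,0,-0.001],3,-1],[[0.156,0,-0.001],3,-1]], "squeeze": 30}}

```text
clock: 40.5
tcp_pos: [0.6619, -0.1142, 0.0445]
tool_rot: [0.62, -0.342, -0.617, -0.344]
wrist_force: [3.1, 3.0, 4.7]
gripper_width: 0.0132
```

Gripped at 13.2 mm. Turn anticlockwise, which is negative about the tool x.

Emit:
{"api": "step_arm", "payload": {"targets": [[[0,0,0],-7,-1],[[0,0,0],-14,-1],[[0,0,0],-21,-1],[[0,0,0],-28,-1],[[0,0,0],-35,-1],[[0,0,0],-42,-1],[[0,0,0],-49,-1],[[0,0,0],-56,-1],[[0,0,0],-63,-1],[[0,0,0],-70,-1],[[0,0,0],-77,-1],[[0,0,0],-84,-1],[[0,0,0],-91,-1],[[0,0,0],-98,-1],[[0,0,0],-105,-1],[[0,0,0],-112,-1],[[0,0,0],-119,-1],[[0,0,0],-126,-1],[[0,0,0],-126,-1]]}}

```text
clock: 42.4
tcp_pos: [0.662, -0.114, 0.0445]
tool_rot: [0.588, 0.394, -0.585, 0.396]
wrist_force: [3.1, 5.0, 6.3]
gripper_width: 0.0134
```

Emit:
{"api": "step_arm", "payload": {"targets": [[[0,0,0],-7,-1],[[0,0,0],-14,-1],[[0,0,0],-21,-1],[[0,0,0],-28,-1],[[0,0,0],-35,-1],[[0,0,0],-42,-1],[[0,0,0],-49,-1],[[0,0,0],-56,-1],[[0,0,0],-63,-1],[[0,0,0],-70,-1],[[0,0,0],-77,-1],[[0,0,0],-84,-1],[[0,0,0],-84,-1],[[0,0,0],-84,-1]]}}

```text
clock: 43.8
tcp_pos: [0.6618, -0.114, 0.0445]
tool_rot: [0.173, 0.685, -0.172, 0.687]
wrist_force: [3.8, 4.5, 5.8]
gripper_width: 0.013
```

```bash
python3 -c "
from h import *
go(.66,-.114,.041);s=observe();print(s['ft_torque'].round(3),s['joint_torque'].round(2))"
```

```text
shift mm [ 3.5 -0.9 -1.6] turn None | jaw 61.8 tcp [ 0.6618 -0.114   0.0445] F [3.8 4.5 5.8] w 0.013 t 43.8 j6 -1.33 down [ 0.004  0.    -1.   ] rows pos 1.0
[ 0.716 -0.42   0.085] [-2.860e+00 -4.264e+01 -2.864e+01 -1.110e+00  5.000e-01  2.000e-02]
```

Emit:
{"api": "step_arm", "payload": {"targets": [[[0,0,0],-5,-1],[[0,0,0],-10,-1],[[0,0,0],-14,-1],[[0,0,0],-14,-1]]}}

```text
clock: 44.2
tcp_pos: [0.6619, -0.114, 0.0445]
tool_rot: [0.087, 0.7, -0.087, 0.703]
wrist_force: [3.6, 3.3, 5.8]
gripper_width: 0.0128
```

```bash
python3 -c "
from h import *
go(.66,-.114,.041);s=observe();print(s['ft_torque'].round(3),s['joint_torque'].round(2))"
```

```text
shift mm [ 3.5 -0.5 -1.8] turn None | jaw 75.8 tcp [ 0.6619 -0.114   0.0445] F [3.6 3.3 5.8] w 0.0128 t 44.2 j6 -1.58 down [ 0.004  0.    -1.   ] rows pos 1.0
[ 0.691 -0.47   0.028] [ -2.86 -42.64 -28.64  -1.1    0.49  -0.21]
```

Emit:
{"api": "step_arm", "payload": {"targets": [[[0,0,0],-3,-1],[[0,0,0],-6,-1],[[0,0,0],-6,-1],[[0,0,0],-6,-1]]}}

```text
clock: 44.6
tcp_pos: [0.6618, -0.114, 0.0445]
tool_rot: [0.052, 0.704, -0.051, 0.707]
wrist_force: [4.2, 3.9, 5.4]
gripper_width: 0.0136
```

```bash
python3 -c "
from h import *
go(.66,-.114,.041);s=observe();print(s['ft_torque'].round(3),s['joint_torque'].round(2))"
```

```text
shift mm [ 3.5 -0.3 -1.8] turn None | jaw 81.6 tcp [ 0.6618 -0.114   0.0445] F [4.2 3.9 5.4] w 0.0136 t 44.6 j6 -1.68 down [ 0.004  0.001 -1.   ] rows pos 1.0
[ 0.62  -0.453 -0.729] [ -1.99 -42.61 -28.65  -1.41   0.47  -0.77]
```

The torque jumped to −0.73 N m, so it is at the zero stop. Release and go to the selector.

Emit:
{"api": "step_arm", "payload": {"targets": [[[0,0,0],-3,0],[[0,0,0],-3,0],[[0,0,0],-3,0],[[0,0,0],-3,0],[[-0.03,0,0],-3,0],[[-0.07,0,0],-3,0],[[-0.12,0,0],-3,0],[[-0.155,0,0],-3,0],[[-0.155,0,0],-3,0],[[-0.155,0,0],-3,0]]}}

```text
clock: 45.6
tcp_pos: [0.6606, -0.1145, 0.1989]
tool_rot: [0.031, 0.706, -0.032, 0.707]
wrist_force: [-0.2, 0.4, -0.9]
gripper_width: 0.0427
```

```bash
python3 -c "
from h import *
go(.6706,.166,.2,27)"
```

```text
shift mm [ -1.3 280.3 -15. ] turn 57.9 | jaw 84.9 tcp [ 0.6606 -0.1145  0.1989] F [-0.2  0.4 -0.9] w 0.0427 t 45.6 j6 -1.73 down [ 0.002 -0.001 -1.   ] rows pos 6.0
```

Emit:
{"api": "step_arm", "payload": {"targets": [[[-0.001,0.05,-0.015],8,0],[[-0.001,0.1,-0.015],16,0],[[-0.001,0.15,-0.015],24,0],[[-0.001,0.2,-0.015],32,0],[[-0.001,0.25,-0.015],40,0],[[-0.001,0.28,-0.015],48,0],[[-0.001,0.28,-0.015],57.9,0],[[-0.001,0.28,-0.015],57.9,0],[[-0.001,0.28,-0.015],57.9,0],[[-0.001,0.28,-0.015],57.9,0]]}}

```text
clock: 46.6
tcp_pos: [0.6695, 0.165, 0.1973]
tool_rot: [0.369, 0.604, -0.37, 0.603]
wrist_force: [0.7, 0.9, -0.2]
gripper_width: 0.0427
```

Run:
```python
from h import *
t=np.radians(-63);P=np.array([.6706,.166,.097])
s,w=wpic('ws',np.array([P+[.023*np.cos(t),.023*np.sin(t),0],P-[.023*np.cos(t),.023*np.sin(t),0],P]))
go(.6706,.166,.042,27)
# local darkness analysis: bar blob in the image
g=cv2.cvtColor(w['frame'],cv2.COLOR_RGB2GRAY);m=(g<38).astype(np.uint8);m[245:]=0
n,l,st,c=cv2.connectedComponentsWithStats(m)
for i in range(1,n):
    if st[i,4]>60: print(st[i],c[i].round(1),'800:',(c[i]/.7).round(0))
```

```text
shift mm [155.8   1.5  -0.5] turn 0.1 | jaw 27.1 tcp [0.6697 0.165  0.1978] F [-0.1  0.5 -0.4] w 0.0424 t 46.6 j6 -0.31 down [-0.001 -0.    -1.   ] rows pos 4.0
[105 144  19  18 123] [113.9 151.2] 800: [163. 216.]
```

View pics/ws.png

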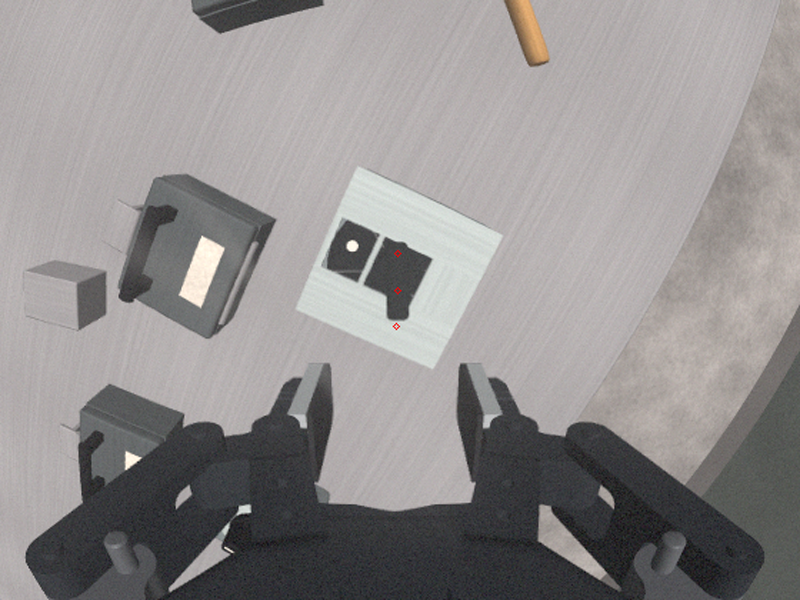

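The selector bar is aligned under the gripper, from (398,243) to (398,320), and the dot is at (352,245) in the window. That was my 16th picture, so from here I check numerically. Descend and grip.

Emit:
{"api": "step_arm", "payload": {"targets": [[[0.03,0.001,-0.001],0,0],[[0.06,0.001,-0.001],0,0],[[0.09,0.001,-0.001],0,0],[[0.12,0.001,-0.001],0,0],[[0.14,0.001,-0.001],0,0],[[0.152,0.001,-0.001],0,0],[[0.154,0.001,-0.001],0,0],[[0.154,0.001,-0.001],0,-1],[[0.154,0.001,-0.001],0,-1],[[0.154,0.001,-0.001],0,-1],[[0.154,0.001,-0.001],0,-1],[[0.154,0.001,-0.001],0,-1]], "squeeze": 30}}

```text
clock: 47.85
tcp_pos: [0.6704, 0.1668, 0.0465]
tool_rot: [0.369, 0.603, -0.369, 0.603]
wrist_force: [-3.8, -2.7, 2.8]
gripper_width: 0.0137
```

Emit:
{"api": "step_arm", "payload": {"targets": [[[0,0,0],-7,-1],[[0,0,0],-14,-1],[[0,0,0],-21,-1],[[0,0,0],-28,-1],[[0,0,0],-35,-1],[[0,0,0],-42,-1],[[0,0,0],-49,-1],[[0,0,0],-56,-1],[[0,0,0],-63.5,-1],[[0,0,0],-63.5,-1],[[0,0,0],-63.5,-1]]}}

```text
clock: 48.95
tcp_pos: [0.6711, 0.1679, 0.0465]
tool_rot: [-0.002, 0.706, 0.003, 0.708]
wrist_force: [-3.8, 0.6, 6.5]
gripper_width: 0.0132
```

```bash
cat >> h.py <<'E'
def window():
    """rectified patch round the selector window from the top and scene cameras: white blobs on the wheel, mm from window centre"""
    for n in('top','scene'):
        c=grab_frame(n);W=np.array([.6346,.166]);N=80
        g=np.linspace(-.02,.02,N);X,Y=np.meshgrid(W[0]+g[::-1],W[1]+g[::-1],indexing='ij')
        p=proj(c,np.c_[X.ravel(),Y.ravel(),np.full(X.size,.053)]).astype(np.float32).reshape(N,N,2)
        im=cv2.cvtColor(cv2.remap(c['frame'],p,None,cv2.INTER_CUBIC),cv2.COLOR_RGB2GRAY)
        print(n);
        for r in im[::5,::5]: print(' '.join(f'{v:3d}' for v in r))
E
python3 -c "
from h import *
go(.6706,.166,.042);window()"
```

```text
shift mm [ 4.5 -1.9 -0.5] turn None | jaw 90.4 tcp [0.6711 0.1679 0.0465] F [-3.8  0.6  6.5] w 0.0132 t 49.0 j6 -1.41 down [ 0.002  0.001 -1.   ] rows pos 1.0
top
 72  70  67  63  62  60  56  53  50  44  42  36  28  30  64  86
 73  72  69  64  61  60  59  56  51  46  44  41  34  32  52  74
 73  73  70  64  61  60  60  57  52  50  48  44  38  37  44  68
 73  72  72  65  62  61  60  58  55  55  51  45  40  39  40  59
 71  71  73  67  64  63  61  59  59  57  53  47  43  39  36  48
 72  71  71  66  65  64  62  60  59  57  58  56  48  40  34  41
 71  70  71  67  65  65  64  62  63  61  59  57  49  42  38  38
 71  70  71  68  66  66  65  64  63  62  60  55  48  41  41  39
 74  71  71  69  68  67  65  66  62  62  61  56  47  42  42  40
 76  72  70  69  68  67  67  67  65  61  61  59  49  47  43  40
 77  75  72  68  68  67  67  67  67  65  62  58  52  48  44  41
 76  77  76  72  70  69  66  68  67  64  62  59  55  52  46  42
 74  77  78  75  73  72  68  67  67  64  61  60  58  55  49  43
 77  75  77  76  75  75  71  67  68  66  63  61  59  56  51  44
 79  76  76  76  75  74  73  69  69  68  
[... 416 characters left out ...]
  34  60  71  48  27  34  30  22  31  28  57  70  49  26  42
 29  34  61  69  50  31  34  26  27  29  27  52  73  52  28  33
 29  33  63  76  52  31  31  28  29  23  28  60  80  62  31  29
 31  32  55  83  61  38  32  34  30  27  37  73  87  64  29  20
 29  24  34  78  62  40  34  35  29  25  35  74  81  47  28  11
 33  32  17  53  47  41  35  30  29  30  34  58  57  31  28  14
 30  34  27  27  31  34  31  33  32  31  34  35  26  25  33  21
 28  29  26  28  38  34  32  38  33  26  31  31  24  20  31  27
 27  26  24  28  34  37  34  30  30  27  30  34  27  20  27  25
 26  28  23  32  32  33  31  21  22  22  36  40  28  24  26  18
 27  21  17  31  35  50  36  34  41  47  59  44  27  26  26  19
```

Emit:
{"api": "step_arm", "payload": {"targets": [[[0,0,0],0,0],[[0,0,0],0,0],[[0,0,0],0,0],[[0,0,0],0,0],[[-0.03,0,0],0,0],[[-0.07,0,0],0,0],[[-0.07,0,0],0,0],[[-0.07,0,0],0,0]]}}

```text
clock: 49.85
tcp_pos: [0.6716, 0.1675, 0.1165]
tool_rot: [-0.003, 0.706, 0.003, 0.708]
wrist_force: [0.2, -0.1, -0.9]
gripper_width: 0.0431
```

```bash
cat >> h.py <<'E'
def wwin(W=(.6346,.168),h=.03,N=20,z=.055):
    s=observe();w=grab_frame('wrist');g=np.linspace(h,-h,N)
    X,Y=np.meshgrid(W[0]+g,W[1]+g,indexing='ij')
    p=wproj(w,s,np.c_[X.ravel(),Y.ravel(),np.full(X.size,z)]).astype(np.float32).reshape(N,N,2)
    im=cv2.cvtColor(cv2.remap(w['frame'],p,None,cv2.INTER_LINEAR),cv2.COLOR_RGB2GRAY)
    for r in im: print(' '.join(f'{v:3d}' for v in r))
E
python3 -c "
from h import *
go(.6706,.166,.042);wwin()"
```

```text
shift mm [74.5 -1.5 -1.3] turn None | jaw 90.5 tcp [0.6716 0.1675 0.1165] F [ 0.2 -0.1 -0.9] w 0.0431 t 49.9 j6 -1.41 down [ 0.004  0.001 -1.   ] rows pos 2.0
131 132 131 135  42  42  45  41  42  43  43  44  41  45  46  45 130 135 137 130
132 131 131 133  45  44  42  42  44  43  41  46  41  41  47  48 131 135 136 132
131 131 131 134  46  46  43  42  41  43  43  43  37  39  42  45 134 134 137 131
132 133 132 133  45  45  42  43  39  40  39  40  42  44  44  44 131 132 135 130
132 133 135 135  61  61  79  74  40  40  39  39 120 122 124 125 134 134 137 131
134 132 132 136 128 130 131 126 121 117 111 116 109 108 102  99 130 134 136 131
135 132 132 135  44  62  46  44  45  44  46  44  45  41  50  45 129 133 139 132
132 132 133 135  44  52  46  47  45  46  41  46  44  44  63  44 129 132 136 132
134 133 133 135  73  43  46  68 156  47  49 155  67  46  44  67 130 132 136 131
133 134 133 134  46  46  44  45 156 157 157 155  44  47  46  50 126 133 138 131
134 133 134 135  50  45  45  46  47 157 157  47  46  48  47  45 123 134 137 133
133 133 132 134  52  44  44  49 156 156 156 157  51  45  46  47 120 132 138 133
135 134 135 135  57  45  43  55 156  46  43 155  53  45  46  46 117 132 137 132
135 134 134 132  57  45  45  46  48  47  46  46  46  48  46  48 123 131 137 133
135 133 134 133  93  95  74  52  45  55  56  73  74 106 117 124 134 133 137 133
135 135 133 133 136 136 134 135 135 134 135 134 133 135 134 134 134 133 138 133
122 120 123 104 102  86  86  77  73  64  60  61  60  57  57  55  57  55  59  57
 87  97  95 100 101 103 104 108 107 111 111 110 107 110 110 112 109 111 108 106
112 113 112 110 114 113 113 111 112 111 112 112 109 111 112 111 112 109 109 108
112 112 114 113 111 111 110 112 111 108 112 110 111 110 109 109 108 108 110 109
```

The cross shows up in the wrist patch, at rows 8–12 and columns 8–11, in the middle of the window (rows 6–14, columns 4–15). I'll retreat and check the counter with the top camera, numerically.

Emit:
{"api": "step_arm", "payload": {"targets": [[[-0.05,0,0],0,0],[[-0.1,0,0],0,0],[[-0.1,0.03,-0.03],0,0],[[-0.1,0.06,-0.06],0,0],[[-0.1,0.09,-0.09],0,0],[[-0.1,0.12,-0.12],0,0],[[-0.1,0.15,-0.15],0,0],[[-0.1,0.18,-0.18],0,0],[[-0.1,0.21,-0.21],0,0],[[-0.1,0.24,-0.24],0,0],[[-0.1,0.27,-0.27],0,0],[[-0.1,0.3,-0.3],0,0],[[-0.1,0.33,-0.33],0,0],[[-0.1,0.35,-0.35],0,0],[[-0.1,0.35,-0.35],0,0],[[-0.1,0.35,-0.35],0,0]]}}

```text
clock: 51.5
tcp_pos: [0.3165, 0.5135, 0.2126]
tool_rot: [-0.005, 0.708, 0.003, 0.707]
wrist_force: [0.1, -1.0, -0.5]
gripper_width: 0.0426
```

Run:
```python
from h import *
import pickle
c=grab_frame('top');a,_=pickle.load(open('f0.pkl','rb'))
s=observe();print(s['tcp_pos'].round(3),s['wrist_force'].round(1),s['clock'])
def patch(c,W,h,N,z):
    g=np.linspace(h,-h,N);X,Y=np.meshgrid(W[0]+g,W[1]+g,indexing='ij')
    p=proj(c,np.c_[X.ravel(),Y.ravel(),np.full(X.size,z)]).astype(np.float32).reshape(N,N,2)
    return cv2.cvtColor(cv2.remap(c['frame'],p,None,cv2.INTER_LINEAR),cv2.COLOR_RGB2GRAY)
print('counter (rows +x down to -x, cols +y to -y)')
for r in patch(c,(.66,-.114),.045,19,.085): print(' '.join(f'{v:3d}' for v in r))
print('selector');
for r in patch(c,(.6346,.166),.025,17,.055): print(' '.join(f'{v:3d}' for v in r))
# how far each thing moved in the image (template match with the first picture)
ga,gc=[cv2.cvtColor(k['frame'],cv2.COLOR_RGB2GRAY) for k in(a,c)]
for n,W,h in(('A',(.459,.334),24),('B',(.521,.104),22),('C',(.515,-.118),22),('D',(.509,-.337),24),('block',(.41,.01),14),('folded',(.625,-.44),20),('brush',(.6,.42),28)):
    u,v=proj(a,[[*W,.04]])[0].astype(int);t=ga[v-h:v+h,u-h:u+h];q=gc[v-h-15:v+h+15,u-h-15:u+h+15]
    r=cv2.minMaxLoc(cv2.matchTemplate(q,t,cv2.TM_CCOEFF_NORMED));print(n,'px shift',np.array(r[3])-15,round(r[1],3))
```

```text
[0.317 0.513 0.213] [ 0.2  0.4 -0.5] 51.55
counter (rows +x down to -x, cols +y to -y)
125 115 107 106  98 109 107 112 125 124 126 126 129 129 128 128 128 128 128
119 112 109 109 108 110 108 106 107  97 107 105 114 115 115 128 129 129 128
120 110 110 110 109 102 109 109 106  73 106 107 107 102 103 107 107 112 112
117 110 110 110 108  77 102 130 140 130 137 116  99  84 110 108 109 108 108
116 112 110 108 112 128 154 162 148  86  76 107 133 108 109 109 109 108 110
111 106  86 110 146 166 165 140  89  28  22  83 166 155 118 107 106 109 111
113 106  89 136 166 157  99  54  31  28  24  52 129 163 142  91  90 109 108
112 107 119 161 167 106  35  28  26  30  27  22  48 137 162 118 107 109 103
110 107 146 167 151  55  26  29  28  51  28  27  23  95 159 146 112 109  96
 87  83 154 168 129  37  30  31  33 105  32  29  27  65 157 161 108 102  90
101  98 153 166 111  33  30  26  47 120  35  29  24  52 156 162  93  85  86
109 107 155 167 152  45  29  25  62  79  26  29  23  92 159 156 106 103  87
109 107 147 165 162  61  27  25  62  55  25  26  31 128 162 142 111 107  96
108  80 113 169 167 133  
[... 1069 characters left out ...]
28  73 146 164 179 164  99  42  24  40 113 159 161
158 149  95  37  28  77 127 114 115 141 105  45  21  35 108 159 160
158 149  98  46  31  54  73  56  48  74  70  43  34  46 108 158 161
159 157 128 100  89  84  83  81  79  84  97 107 107 114 142 160 161
160 161 154 146 142 140 140 142 141 141 146 144 136 137 144 148 150
135 137 136 130 127 125 125 125 123 123 124 118 112 111 107 106 106
 86  86  86  79  73  75  76  75  75  74  73  71  70  69  66  62  62
 51  49  49  47  47  49  51  51  50  49  49  48  48  51  51  51  50
A px shift [0 0] 0.997
B px shift [0 0] 0.998
C px shift [0 0] 0.998
D px shift [0 0] 0.997
block px shift [0 0] 0.983
folded px shift [0 0] 0.999
brush px shift [0 0] 0.996
```

```bash
python3 -c "
from plant import sign_off
print(sign_off())"
```

```text
the job is handed in; nothing more can be done
None
```

I handed the job in at about 51.6 s of the 210 s. Going by my own checks, everything is in its required end state; `sign_off` gave no verdict.

**Lids and catches**
- I tugged A, B, C and D in that order. All four rose freely past the latched stop, so I treated all four as unlatched. I lowered each lid and pressed its catch lip with 25–31 N.
- Each press ended at the same height, a reported z of 0.027. On B and D I also felt the lip drop from about 0.0317 as it snapped.
- I tugged A again and it held hard at 25 N. I did not tug B, C or D a second time. C is the least directly confirmed, because I never felt its lip before it snapped.

**Counter:** I turned it anticlockwise until the torque jumped to −0.73 N m. In the top camera the pointer lines up with the zero tick to within about 1°.

**Selector:** The cross is in the middle of the window in both the wrist and top cameras.

**Bystanders:** The cases, block, folded box and brush all show zero pixel shift from the first picture.

**Disagreements**
- The fingertips are really about 32 mm behind the reported TCP. My first grip on A closed on air above the bar, and I then ran every grip and press with that offset.
- The wrist and top cameras disagreed by 3–6 mm, which was within tolerance.
- I viewed 16 pictures, the maximum, so the last checks were numeric.

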